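# Fetch the screw tin from behind the bottles

### The job

First move all three bottles off the grey station and stand them in the steel side tray, so that the screw tin behind them is free; then take the tin out and set it in the middle of the black coaster beside the phone. Only after that put the bottles back, each standing in the middle of the disc of its own colour (they may have been mixed up before). Keep the bottles and the tin upright all the time and do not disturb the phone.

Things in the scene. Friction and masses are not known exactly. Their poses are not given: they have to be found in the camera images.
- red_bottle_mid (a point): Loose upright dispenser bottle, white with a red label band and red cap. 96 mm tall: round body 40 mm in diameter up to 72 mm above its foot, then a short shoulder and a cap 29 mm in diameter from 78 to 96 mm. 0.1 to 0.2 kg. This point is its centre, on its axis, 48 mm above its foot; its z axis points up.
- green_bottle_mid (a point): Loose upright dispenser bottle, white with a green label band and green cap. 96 mm tall: round body 40 mm in diameter up to 72 mm above its foot, then a short shoulder and a cap 29 mm in diameter from 78 to 96 mm. 0.1 to 0.2 kg. This point is its centre, on its axis, 48 mm above its foot; its z axis points up.
- yellow_bottle_mid (a point): Loose upright dispenser bottle, white with a yellow label band and yellow cap. 96 mm tall: round body 40 mm in diameter up to 72 mm above its foot, then a short shoulder and a cap 29 mm in diameter from 78 to 96 mm. 0.1 to 0.2 kg. This point is its centre, on its axis, 48 mm above its foot; its z axis points up.
- tin_mid (a point): Loose round bare-metal screw tin with a flat closed lid, 56 mm in diameter, 38 mm tall, about 0.12 kg, standing directly on the grey station board. This point is its centre, 19 mm above its foot; z up. The bottles stand round it, one on the robot's side and one at each flank, axes 58 mm from its axis, tops about 60 mm higher than the tin's lid. Its far side is open.
- red_disc: Fixed red disc, 56 mm in diameter, 3 mm thick, on the flat grey station board (150 x 200 mm, 6 mm thick): home of the red bottle; any bottle may start on it. Origin at the centre of its underside, z up; x points from the front place to the far side of the station, y along the two flank places. Centres 82 mm (front to flank) and 116 mm (flank to flank) apart; places vary.
- green_disc: Fixed green disc, 56 mm in diameter, 3 mm thick, on the flat grey station board (150 x 200 mm, 6 mm thick): home of the green bottle; any bottle may start on it. Origin at the centre of its underside, z up; x points from the front place to the far side of the station, y along the two flank places. Centres 82 mm (front to flank) and 116 mm (flank to flank) apart; places vary.
- yellow_disc: Fixed yellow disc, 56 mm in diameter, 3 mm thick, on the flat grey station board (150 x 200 mm, 6 mm thick): home of the yellow bottle; any bottle may start on it. Origin at the centre of its underside, z up; x points from the front place to the far side of the station, y along the two flank places. Centres 82 mm (front to flank) and 116 mm (flank to flank) apart; places vary.
- tray: Fixed empty shallow steel tray, the side area for the bottles, to the left or right of the station. Outside 250 mm (its x) by 120 mm (its y), rim 18 mm high, walls and floor 4 mm thick. Origin at the centre of its underside, z up; the inner floor is 4 mm above the origin.
- coaster: Fixed black round rubber coaster, 76 mm in diameter, 3 mm thick, lying on the blue repair mat (260 x 200 mm, 2 mm thick) on the other side of the station from the tray. Origin at the centre of its underside, z up; its top is 3 mm above the origin.
- phone: Loose opened phone, black, 148 mm (x) by 70 mm (y), 8 mm thick, 0.18 kg, lying on the blue mat beside the coaster (centre 85 to 145 mm away). Not to be disturbed. Origin at the centre of its underside, z up.

How it is judged:
By the outcome, as a careful person would: the job done as asked, in the order asked, and still so for the second after the job is handed in, with the robot touching nothing.
It also fails if it takes over 144 s, if anything falls off the work surface, if the arm or the gripper's body presses on something with over 40 N, if the wrist force passes 120 N, or if a joint passes its speed limit or range.

### The arm

A 7-joint arm with a two-finger parallel gripper is mounted at the origin on the work surface. World frame = base frame: x ahead of the robot, y to its left, z up, the work surface at z = 0. Lengths are in m, angles in rad, forces in N, time in s.
With the tool pointing down it reaches from about 0.425 to 0.875 m from the base axis. Payload 4.7 kg.
Tool frame: the origin (TCP) lies on the centre line of the jaws, within the pads' length; the fingertips stand tcp_to_tips ahead of it and the grasp point (between the pads) lies 11 mm behind it (tcp_to_tips is the distance from the TCP to the fingertips, in m); z points along the fingers, y is the direction in which the jaws open and shut (so a half turn about z gives the same grasp; the last joint's range is limited). The gripper opens to 87 mm and grips with 3 to 60 N. Pads are 19 mm wide; open, the fingers measure 117 mm over their backs; the gripper's body (75 mm by 190 mm) begins 51 mm behind the grasp point.
Start: joints at [1.243, 0.321, -0.07, 1.45, 0.023, 1.371, -0.057], TCP at [0.218, -0.612, 0.231] pointing down, gripper open.
Joint ranges: [-2.86, 2.86], [-0.3, 2.09], [-1.38, 1.24], [0.06, 2.45], [-1.56, 4.7], [0.09, 2.05], [-2.69, 2.69]. Speed limits (rad/s): [2.57, 2.57, 3.14, 3.14, 3.14, 3.14, 3.14].

### API

Orientations are given as a rotation vector (axis times angle).
In Python, from bench import * gives the robot as it stands. The module is installed in compiled form; this text tells all that it offers.
- The arm moves only by the shell command python3 -m crank 'ROWS' [FORCE]. ROWS is JSON, a list of rows, each a list of 7 numbers: the shift along the tool's x, y, z in m, then the turn, a rotation vector about the tool's x, y, z in degrees, then the opening, from 0 (shut) to 1 (fully open). In form: [[dx, dy, dz, rx, ry, rz, claw], ...]. A call has 1 to 8 rows; each row shifts and turns the pose as measured when the row begins, along the tool's axes as they then stand; what a row does not reach is not made up. A row lasts 1/10 s, in which the tool goes at most 50 mm and 8.59 degrees, less where a joint would pass 70% of its speed; a pose out of reach is approached as far as the arm can. A call is refused whole if a number of a shift passes 0.05 or a number of a turn 8.59, either way. A call with a gripper value outside its range is refused whole. The fingers move at their own pace and stop on an object; FORCE is the grip in N (left out, the last holds). Time passes only in rows, so rows that do not move let the fingers close. It gives the time, the measured TCP pose, the force and the opening at its end, in the units of the state.
- get_state(): the state, without advancing time (a new reading comes with each control period).
- snapshot(name): name is "scene" or "top" or "wrist"; returns a dict with "pixels" (480x640x3 uint8, red, green, blue), "range_z" (480x640 float32, m along the optical axis (not along the pixel's ray), 0 where there is no reading), "fov_y" (degrees; the focal length in pixels is half the picture's height over the tangent of half this angle, whatever the lens; pixels are square), "cx", "cy" (the principal point, pixels), "dist" ([k1, k2, p1, p2, k3] as OpenCV has them; the pictures are not rectified), "R" (3x3) and "t" (3): a world point X has camera coordinates R X + t. Camera axes: x right, y down, z forward; pixel columns grow to the right and rows downward; lengths in m; the calibration is good to about 2 mm. A picture is of the moment at which its call begins.
- hand_in(): hands the job in, once; it reports no verdict.
Trained networks look in a picture, given as the dict that the camera call returned (one of the last four; its "shot" number tells which), for a name from the list of things; names that differ only in an ending like _2 or _b are one class to them, and where a whole thing is asked for, a point or a joint stands for the part that bears it (a point fixed in the world has none). Each returns a list of dicts, best first, with "conf" (0 to 1); they miss things now and then, are a little off and sometimes report something else, mostly with a low value. They report only what shows in the picture. A call takes as long as a camera call.
- search_frame(picture, thing): "bbox" ([left, top, width, height] in pixels, round what is visible of it).
- cut_out(picture, thing): "mask" (480x640 bool, what is visible of it) and "bbox" ([left, top, width, height] in pixels, round what is visible of it).
The state is a dict: "time_s": time; "joint_pos": joint angles; "qvel": joint speeds; "joint_efforts": joint torques, N m; "eef_pos": TCP position; "tool_rot": TCP orientation; "wrist_force": force on the tool from outside, world axes, zero at the start; "wrist_torque": the same for the moment, N m; "gripper_width": finger opening in m.
Only numpy, scipy, OpenCV 4.12 (cv2) and the standard library are available. Lean on these libraries where they do the work, as an engineer would, in place of code of your own. Each camera call takes 0.05 s, during which the arm holds its last target.

## Working session

There is one attempt and no reset: what is moved stays moved. The work goes in short steps, Python scripts to look and compute and a shell command to move; the robot and the scene stay as the last step left them, time stands still between calls to the robot, and variables do not carry over. Pictures are saved under pics/ and viewed, and the job is handed in when it is done.

```bash
mkdir -p pics
cat > h.py <<'E'
from bench import *
import numpy as np, cv2
def save(p,n):
    cv2.imwrite('pics/'+n+'.png', p['pixels'][:,:,::-1])
E
python3 - <<'E'
from h import *
s=get_state(); print({k:np.round(v,4) if not isinstance(v,dict) else v for k,v in s.items()})
for n in ['scene','top','wrist']:
    p=snapshot(n); save(p,n+'0'); print(n,p['fov_y'],p['cx'],p['cy'],p['dist'],np.round(p['R'],3).tolist(),p['t'])
E
```

```text
{'time_s': np.float64(0.0), 'joint_pos': array([ 1.2431,  0.3218, -0.0701,  1.4517,  0.0226,  1.3708, -0.0569]), 'qvel': array([-0.0003,  0.0005,  0.0004, -0.0002,  0.0006, -0.002 , -0.0017]), 'joint_efforts': array([-2.00000e-04, -4.91275e+01, -4.04000e-01, -3.12529e+01,
       -6.38000e-02,  4.37000e-02,  2.00000e-04]), 'eef_pos': array([ 0.2176, -0.6119,  0.2295]), 'tool_rot': array([-3.094e+00, -5.340e-01,  6.000e-04]), 'wrist_force': array([-0.4192,  0.7628,  0.1053]), 'wrist_torque': array([-0.0035,  0.0127, -0.0072]), 'gripper_width': np.float64(0.0872)}
scene 56.70377701243343 312.1432625787618 247.98162385818085 [0.0104361 0.        0.        0.        0.       ] [[-0.389, 0.921, -0.005], [0.692, 0.289, -0.662], [-0.608, -0.261, -0.749]] [ 0.23661803 -0.33219358  1.23143507]
top 52.45798893789953 319.6321553780307 238.68081967715872 [-0.13708701  0.          0.          0.          0.        ] [[0.013, -1.0, 0.005], [-0.972, -0.014, -0.234], [0.234, -0.001, -0.972]] [-0.02455865  0.56556454  0.90980358]
wrist 66.55212064582983 323.2012581879917 237.50995013691772 [-0.07690469  0.          0.          0.          0.        ] [[0.335, -0.942, -0.002], [-0.914, -0.326, 0.242], [-0.229, -0.08, -0.97]] [-0.64813478 -0.02859877  0.38907726]
```

```bash
python3 -c "
import bench;print([x for x in dir(bench) if x[0]!='_']); print(getattr(bench,'tcp_to_tips',None))"
```

```text
['PlanningError', 'cut_out', 'get_state', 'hand_in', 'search_frame', 'snapshot', 'tcp_to_tips']
0.008
```

View pics/scene0.png

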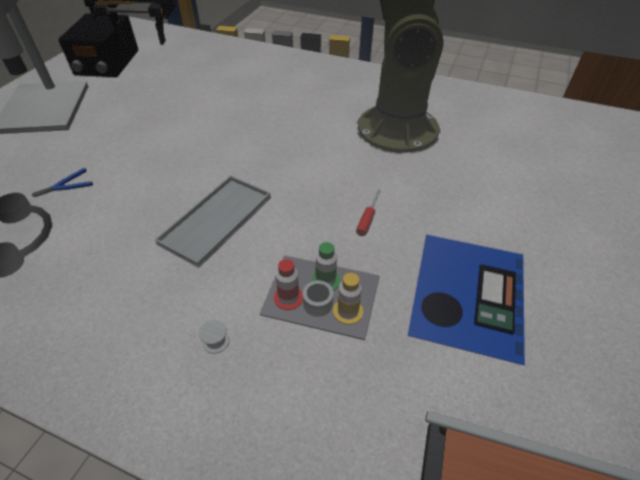

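View pics/top0.png

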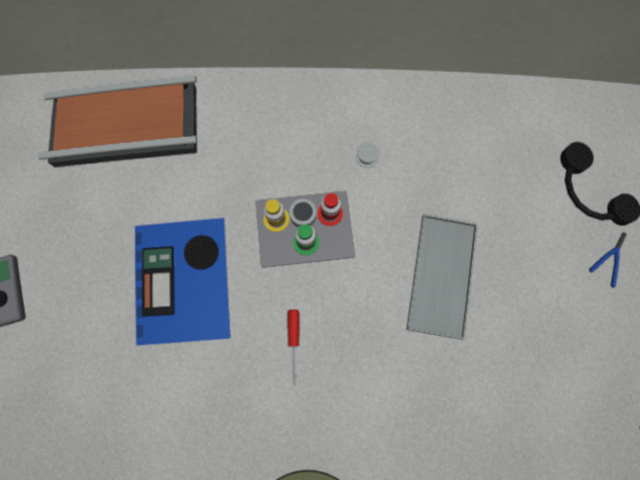

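View pics/wrist0.png

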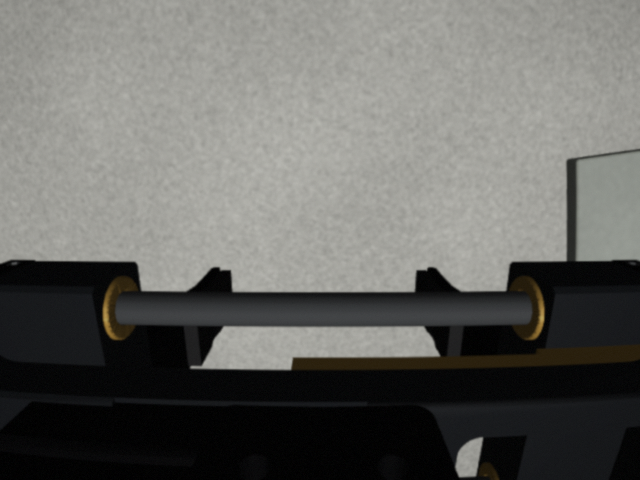

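```bash
cat >> h.py <<'E'
def K(p):
    f=240/np.tan(np.radians(p['fov_y'])/2)
    return np.array([[f,0,p['cx']],[0,f,p['cy']],[0,0,1.]])
def rays(p,uv):
    n=cv2.undistortPoints(np.asarray(uv,float).reshape(-1,1,2),K(p),np.array(p['dist'],float)).reshape(-1,2)
    return np.c_[n,np.ones(len(n))]
def cloud(p,mask):
    v,u=np.nonzero(mask&(p['range_z']>0))
    r=rays(p,np.c_[u,v]); c=r*p['range_z'][v,u][:,None]
    return (c-p['t'])@p['R'], np.c_[u,v]
def plane(p,uv,z):
    d=rays(p,uv)@p['R']; o=-np.asarray(p['R']).T@p['t']
    return o+d*((z-o[2])/d[:,2])[:,None]
def proj(p,X):
    rv,_=cv2.Rodrigues(np.array(p['R'],float))
    return cv2.projectPoints(np.atleast_2d(X).astype(float),rv,np.array(p['t'],float),K(p),np.array(p['dist'],float))[0].reshape(-1,2)
E
python3 - <<'E'
from h import *
for n in ['top','scene']:
    p=snapshot(n); print(n)
    for th in ['red_bottle_mid','green_bottle_mid','yellow_bottle_mid','tin_mid','red_disc','green_disc','yellow_disc','tray','coaster','phone']:
        r=cut_out(p,th)
        for q in r[:2]:
            X,uv=cloud(p,q['mask'])
            if len(X)==0: print(th,q['conf'],'none');continue
            m=np.median(X,0)
            pr=np.percentile(X,[3,97],axis=0)
            rect=cv2.minAreaRect(X[:,:2].astype(np.float32)*1000)
            print(th,round(q['conf'],2),np.round(q['bbox']).tolist(),len(X),np.round(m,3),np.round(pr,3).tolist(),np.round(rect[0],0),np.round(rect[1],0),round(rect[2],1))
E
```

```text
top
red_bottle_mid 0.72 [319.0, 196.0, 20.0, 26.0] 443 [ 0.626 -0.037  0.085] [[0.617, -0.054, 0.023], [0.647, -0.021, 0.108]] [633. -37.] [39. 33.] 86.5
green_bottle_mid 0.6 [295.0, 224.0, 20.0, 22.0] 442 [0.564 0.012 0.085] [[0.553, -0.006, 0.021], [0.584, 0.03, 0.108]] [570.  12.] [37. 40.] 13.5
yellow_bottle_mid 0.72 [323.0, 194.0, 19.0, 28.0] 450 [ 0.626 -0.037  0.084] [[0.617, -0.055, 0.022], [0.647, -0.021, 0.108]] [633. -38.] [39. 33.] 85.0
yellow_bottle_mid 0.34 [318.0, 206.0, 26.0, 22.0] 185 [ 0.622 -0.037  0.01 ] [[0.611, -0.064, 0.006], [0.646, -0.012, 0.014]] [628. -37.] [55. 38.] 82.1
tin_mid 0.66 [291.0, 200.0, 26.0, 26.0] 577 [0.626 0.019 0.045] [[0.604, -0.005, 0.021], [0.652, 0.043, 0.048]] [622.  21.] [53. 68.] 68.9
red_disc 0.52 [318.0, 205.0, 24.0, 22.0] 148 [ 0.623 -0.034  0.01 ] [[0.611, -0.062, 0.006], [0.644, -0.013, 0.012]] [628. -36.] [54. 37.] 82.6
green_disc 0.52 [294.0, 240.0, 26.0, 11.0] 84 [0.555 0.016 0.009] [[0.548, -0.012, 0.007], [0.571, 0.037, 0.012]] [561.  13.] [49. 25.] 87.9
yellow_disc 0.48 [262.0, 212.0, 28.0, 20.0] 196 [0.61  0.068 0.01 ] [[
[... 1365 characters left out ...]
en_disc 0.59 [311.0, 274.0, 30.0, 13.0] 79 [0.572 0.034 0.009] [[0.554, -0.011, 0.006], [0.584, 0.041, 0.014]] [576.  17.] [33. 52.] 23.9
yellow_disc 0.73 [333.0, 304.0, 32.0, 20.0] 291 [0.638 0.085 0.008] [[0.608, 0.053, 0.004], [0.651, 0.105, 0.015]] [630.  81.] [46. 57.] 15.1
tray 0.7 [154.0, 177.0, 120.0, 89.0] 5086 [ 0.513 -0.28   0.004] [[0.383, -0.348, 0.001], [0.627, -0.208, 0.018]] [ 494. -284.] [143. 273.] 80.3
tray 0.61 [273.0, 291.0, 27.0, 20.0] 220 [ 0.651 -0.025  0.009] [[0.619, -0.061, 0.006], [0.664, -0.01, 0.012]] [644. -33.] [40. 54.] 29.7
phone 0.76 [472.0, 266.0, 44.0, 67.0] 2507 [0.495 0.326 0.009] [[0.418, 0.292, 0.003], [0.558, 0.36, 0.012]] [483. 327.] [156.  75.] 5.7
```

```bash
cat >> h.py <<'E'
from scipy.optimize import least_squares
def circ(X,r,c0):
    return least_squares(lambda c:np.hypot(*(X[:,:2]-c).T)-r,c0,loss='soft_l1',f_scale=0.001)
def fitcyl(p,c0,zb,r,lo,hi,rad=0.012):
    X,uv=cloud(p,np.ones((480,640),bool))
    z=X[:,2]-zb
    for _ in range(3):
        m=(z>lo)&(z<hi)&(abs(np.hypot(*(X[:,:2]-c0).T)-r)<rad)
        s=circ(X[m],r,c0); c0=s.x
    return c0,m.sum(),np.median(abs(s.fun))
def bot(p,c0,zb=0.009):
    a=fitcyl(p,np.array(c0),zb,.02,.012,.066); b=fitcyl(p,np.array(c0),zb,.0145,.080,.093,.006)
    return [ (np.round(x[0],4).tolist(),int(x[1]),round(float(x[2]),4)) for x in (a,b)]
def top(p,c0,zt,R):  # centroid of top-face points
    X,uv=cloud(p,np.ones((480,640),bool))
    m=(abs(X[:,2]-zt)<.004)&(np.hypot(*(X[:,:2]-c0).T)<R)
    (c,r)=cv2.minEnclosingCircle((X[m][:,:2]*1000).astype(np.float32))
    return np.round(X[m].mean(0),4),m.sum(),np.round(c,1),round(r,1)
E
python3 - <<'E'
from h import *
for n in ['top','scene']:
    p=snapshot(n); print(n)
    for nm,c in dict(red=(.633,-.037),green=(.570,.012),yellow=(.623,.079)).items():
        print(nm,bot(p,c),top(p,c,.105,.02))
    print('tin',fitcyl(p,np.array((.628,.021)),.006,.028,.008,.032,.008),top(p,(.628,.021),.044,.036))
    # disc colour fits
    hsv=cv2.cvtColor(p['pixels'],cv2.COLOR_RGB2HSV)
    X,uv=cloud(p,p['range_z']>0)
    pz=p['pixels'][uv[:,1],uv[:,0]].astype(int)
    m=(abs(X[:,1]-.237)<.045)&(abs(X[:,0]-.548)<.045)&(pz.max(1)<45)
    print('coaster',cv2.minEnclosingCircle((X[m][:,:2]*1000).astype(np.float32)), X[m].mean(0))
    P=plane(p,uv,.005); m2=m
    print('  plane',P[m2].mean(0))
    m=(X[:,2]>.012)&(X[:,2]<.03)&(abs(X[:,0]-.5)<.16)&(abs(X[:,1]+.28)<.1)
    print('rim',cv2.minAreaRect((X[m][:,:2]*1000).astype(np.float32)))
    big=cv2.resize(p['pixels'][180:360,220:400] if n=='scene' else p['pixels'][170:290,230:390],None,fx=4,fy=4,interpolation=cv2.INTER_CUBIC)
    cv2.imwrite('pics/z1'+n+'.png',big[:,:,::-1])
E
```

```text
top
red [([0.6375, -0.0373], 138, 0.0004), ([0.6377, -0.0378], 28, 0.0003)] (array([ 0.6365, -0.0373,  0.1057]), np.int64(158), array([637.2, -37.5]), 14.4)
green [([0.5728, 0.0128], 117, 0.0003), ([0.5728, 0.0125], 24, 0.0002)] (array([0.5718, 0.0128, 0.1055]), np.int64(166), array([572.4,  12.9]), 14.6)
yellow [([0.623, 0.0774], 143, 0.0003), ([0.6235, 0.078], 28, 0.0003)] (array([0.6223, 0.0776, 0.1054]), np.int64(159), array([622.6,  77.6]), 14.5)
tin (array([0.63053435, 0.01990694]), np.int64(37), np.float64(0.0002430934410641225)) (array([0.6295, 0.02  , 0.0446]), np.int64(535), array([630.3,  19.6]), 28.9)
coaster ((547.5810546875, 237.6977996826172), 36.217315673828125) [0.54778157 0.23669512 0.00556665]
  plane [0.54790305 0.23683737 0.005     ]
rim ((504.163818359375, -276.97454833984375), (122.46977233886719, 252.64666748046875), 80.51634979248047)
scene
red [([0.6367, -0.0366], 387, 0.0005), ([0.6364, -0.037], 73, 0.0004)] (array([ 0.6384, -0.0358,  0.1048]), np.int64(175), array([637.7, -35.8]), 14.7)
green [([0.5718, 0.0136], 348, 0.0005), ([0.5716, 0.0133], 72, 0.0004)] (array([0.5738, 0.0142, 0.1047]), np.int64(166), array([572.8,  13.5]), 14.6)
yellow [([0.6223, 0.0784], 416, 0.0005), ([0.6217, 0.0779], 68, 0.0004)] (array([0.6238, 0.0789, 0.1047]), np.int64(190), array([622.2,  78.3]), 14.7)
tin (array([0.62916191, 0.02078993]), np.int64(204), np.float64(0.0004608928790153996)) (array([0.631 , 0.0217, 0.0442]), np.int64(650), array([625.6,  22.5]), 33.0)
coaster ((549.1529541015625, 238.57479858398438), 36.34043884277344) [0.54981259 0.24349489 0.00391062]
  plane [0.550625   0.24342896 0.005     ]
rim ((504.4869384765625, -276.49853515625), (123.3567886352539, 254.358154296875), 80.44720458984375)
```

View pics/z1scene.png

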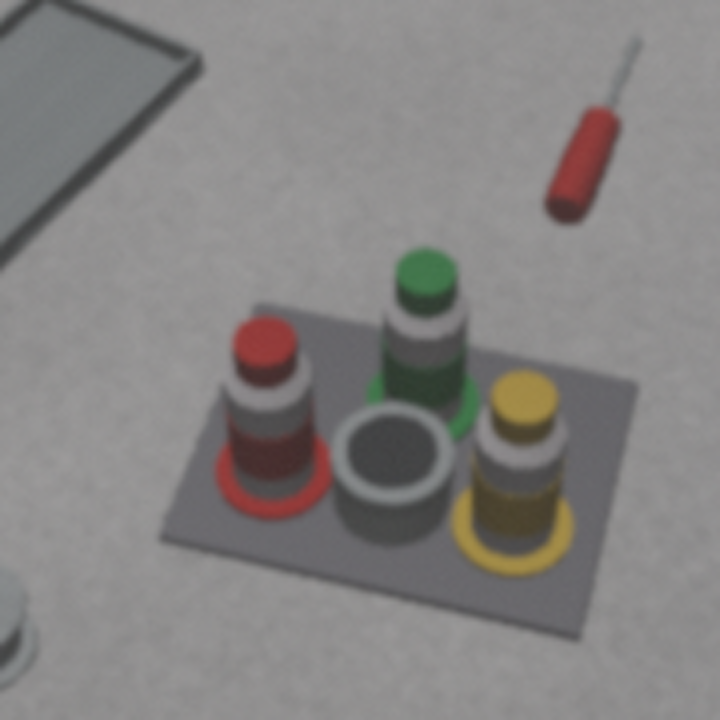

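View pics/z1top.png

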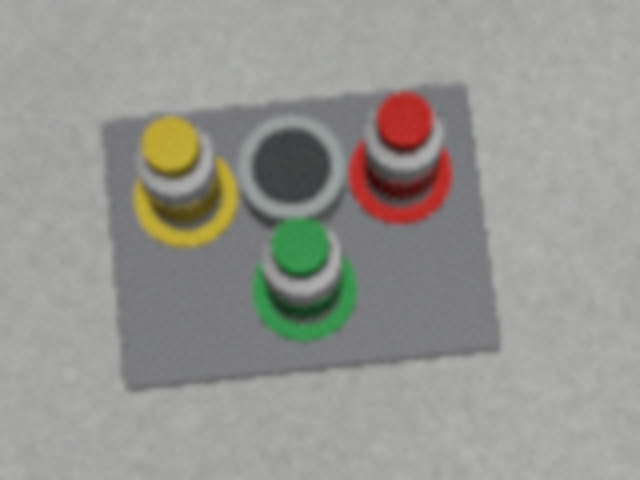

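```bash
cat > to.py <<'E'
import sys
from h import *
from scipy.spatial.transform import Rotation as Ro
# usage: to.py x y z [yawY deg]
s=get_state(); R=Ro.from_rotvec(s['tool_rot']); a=[float(v) for v in sys.argv[1:]]
yaw=np.radians(a[3] if len(a)>3 else -82.9)
y=np.array([np.cos(yaw),np.sin(yaw),0]); z=np.array([0,0,-1.]); x=np.cross(y,z)
G=Ro.from_matrix(np.c_[x,y,z])
d=R.inv().apply(np.array(a[:3])-s['eef_pos']); w=(R.inv()*G).as_rotvec(degrees=True)
dg=G.inv().apply(np.array(a[:3])-s['eef_pos'])
print('t',round(s['time_s'],2),'pos',np.round(s['eef_pos'],4),'w',round(s['gripper_width'],4),'F',np.round(s['wrist_force'],1))
print('delta tool mm',np.round(d*1000,1),'in goal frame',np.round(dg*1000,1),'len',round(np.linalg.norm(d)*1000),'turn',np.round(w,2))
E
python3 to.py .5723 .0132 .21
```

```text
t 1.35 pos [ 0.2179 -0.6124  0.2306] w 0.0867 F [-0.7 -0.4  0.5]
delta tool mm [ 543.6 -470.6   20.5] in goal frame [ 429.  -577.    20.6] len 719 turn [ 0.    0.   12.49]
```

```bash
python3 -m crank '[[0,0,0,0,0,6.2,0.75],[0,0,0,0,0,6.2,0.75]]' 25; python3 to.py .5723 .0132 .21
```

```text
time_s: 1.55
eef_pos: [0.2178, -0.6124, 0.2305]
tool_rot: [-3.136, -0.187, -0.0]
wrist_force: [-0.4, -0.5, 0.4]
gripper_width: 0.0779
t 1.55 pos [ 0.2178 -0.6124  0.2305] w 0.0779 F [-0.4 -0.5  0.4]
delta tool mm [ 426.2 -579.1   20.7] in goal frame [ 429.1 -577.    20.5] len 719 turn [-0.   -0.01 -0.29]
```

```bash
python3 -m crank '[[0.027,-0.036,0,0,0,0,0.75],[0.027,-0.036,0,0,0,0,0.75],[0.027,-0.036,0,0,0,0,0.75],[0.027,-0.036,0,0,0,0,0.75],[0.027,-0.036,0,0,0,0,0.75],[0.027,-0.036,0,0,0,0,0.75],[0.027,-0.036,0,0,0,0,0.75],[0.027,-0.036,0,0,0,0,0.75]]'; python3 to.py .5723 .0132 .21
```

```text
time_s: 2.35
eef_pos: [0.4005, -0.2982, 0.2289]
tool_rot: [3.132, 0.157, -0.003]
wrist_force: [0.3, 0.6, -1.0]
gripper_width: 0.0655
t 2.35 pos [ 0.4005 -0.2982  0.2289] w 0.0655 F [ 0.3  0.6 -1. ]
delta tool mm [ 202.1 -292.8   16.9] in goal frame [ 209.  -287.8   18.9] len 356 turn [ 0.3   0.12 -1.36]
```

```bash
python3 -m crank '[[0.026,-0.037,0.002,0,0,-0.3,0.75],[0.026,-0.037,0.002,0,0,-0.3,0.75],[0.026,-0.037,0.002,0,0,-0.3,0.75],[0.026,-0.037,0.002,0,0,-0.3,0.75],[0.026,-0.037,0.002,0,0,-0.3,0.75],[0.026,-0.037,0.002,0,0,-0.3,0.75],[0.026,-0.037,0.002,0,0,-0.3,0.75],[0,0,0,0,0,0,0.75]]'; python3 to.py .5723 .0132 .21
```

```text
time_s: 3.15
eef_pos: [0.5581, -0.0002, 0.2157]
tool_rot: [3.127, 0.23, 0.011]
wrist_force: [-0.6, 0.6, 0.2]
gripper_width: 0.0655
t 3.15 pos [ 5.581e-01 -2.000e-04  2.157e-01] w 0.0655 F [-0.6  0.6  0.2]
delta tool mm [ 16.  -11.2   5.8] in goal frame [ 15.8 -11.6   5.7] len 20 turn [ 0.39 -0.37  1.33]
```

```bash
python3 -m crank '[[0.016,-0.0112,0.0058,0.4,-0.4,1.3,0.75],[0,0,0,0,0,0,0.75]]'; python3 to.py .5723 .0132 .21
python3 - <<'E'
from h import *
p=snapshot('wrist'); save(p,'w1')
X,uv=cloud(p,p['range_z']>0)
for nm,c in dict(red=(.637,-.037),green=(.572,.013),yellow=(.6225,.078)).items(): print(nm,bot(p,c),top(p,c,.105,.02))
print('tin',top(p,(.6297,.0203),.044,.036))
E
```

```text
time_s: 3.35
eef_pos: [0.5729, 0.0152, 0.21]
tool_rot: [-3.135, -0.2, 0.001]
wrist_force: [-0.7, -0.1, 1.2]
gripper_width: 0.0651
t 3.35 pos [0.5729 0.0152 0.21  ] w 0.0651 F [-0.7 -0.1  1.2]
delta tool mm [-0.8  2.  -0. ] in goal frame [-0.8  2.  -0. ] len 2 turn [-0.03  0.03  0.18]
red [([0.6376, -0.0347], 385, 0.0003), ([0.6377, -0.0354], 107, 0.0001)] (array([ 0.6381, -0.0347,  0.1045]), np.int64(1318), array([638.1, -35.2]), 14.7)
green [([0.5732, 0.0148], 397, 0.0002), ([0.5727, 0.0147], 117, 0.0001)] (array([0.5737, 0.0148, 0.1045]), np.int64(1151), array([573. ,  14.8]), 14.5)
yellow [([0.623, 0.0797], 342, 0.0002), ([0.623, 0.0803], 99, 0.0002)] (array([0.6235, 0.0794, 0.1045]), np.int64(1281), array([623.1,  79.9]), 14.5)
tin (array([0.6309, 0.022 , 0.0437]), np.int64(3460), array([630.8,  17.5]), 32.9)
```

View pics/w1.png

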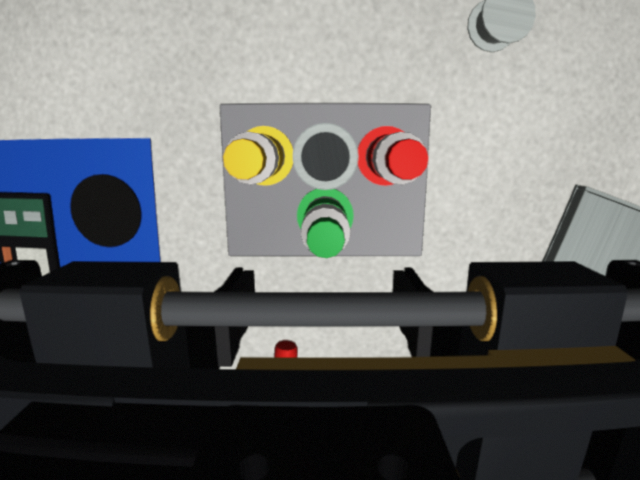

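```bash
python3 -m crank '[[0,0.0014,0.03,0,0,0.1,0.75],[0,0,0.035,0,0,0,0.75],[0,0,0.03,0,0,0,0.75],[0,0,0.03,0,0,0,0.75],[0,0,0,0,0,0,0.75]]'; python3 to.py .5726 .0138 .058
```

```text
time_s: 3.9
eef_pos: [0.5728, 0.0042, 0.0844]
tool_rot: [3.129, 0.185, 0.005]
wrist_force: [-1.3, 0.1, -0.0]
gripper_width: 0.0652
t 3.9 pos [0.5728 0.0042 0.0844] w 0.0652 F [-1.3  0.1 -0. ]
delta tool mm [ 0.9 -9.8 26.4] in goal frame [ 1.  -9.6 26.4] len 28 turn [ 0.44 -0.16 -0.33]
```

```bash
python3 -m crank '[[0.0009,-0.0097,0,0.4,-0.2,-0.3,0.75],[0,0,0,0,0,0,0.75]]'; python3 to.py .5726 .0138 .058;python3 -m crank '[[0,0,0,0,0,0,0.75]]';python3 to.py .5726 .0138 .058
```

```text
time_s: 4.1
eef_pos: [0.5732, 0.0131, 0.0866]
tool_rot: [3.135, 0.191, 0.001]
wrist_force: [0.1, 0.4, 0.3]
gripper_width: 0.0657
t 4.1 pos [0.5732 0.0131 0.0866] w 0.0657 F [0.1 0.4 0.3]
delta tool mm [-0.5 -0.8 28.6] in goal frame [-0.5 -0.8 28.6] len 29 turn [ 0.06 -0.04 -0.12]
time_s: 4.2
eef_pos: [0.5742, 0.0129, 0.0884]
tool_rot: [3.134, 0.191, 0.005]
wrist_force: [-0.3, -1.0, 0.7]
gripper_width: 0.0654
t 4.2 pos [0.5742 0.0129 0.0884] w 0.0654 F [-0.3 -1.   0.7]
delta tool mm [-1.6 -1.1 30.4] in goal frame [-1.5 -1.  30.4] len 30 turn [ 0.11 -0.18 -0.13]
```

```bash
python3 -m crank '[[-0.001,-0.001,0.017,0,0,0,0.75],[-0.001,0,0.015,0,0,0,0.75]]'; python3 to.py .5726 .0138 .058
```

```text
time_s: 4.4
eef_pos: [0.5766, 0.0138, 0.0611]
tool_rot: [3.132, 0.191, 0.021]
wrist_force: [-0.2, 0.4, -0.6]
gripper_width: 0.0651
t 4.4 pos [0.5766 0.0138 0.0611] w 0.0651 F [-0.2  0.4 -0.6]
delta tool mm [-4.1 -0.5  3. ] in goal frame [-4.  -0.5  3.1] len 5 turn [ 0.24 -0.77 -0.13]
```

```bash
python3 -m crank '[[-0.004,-0.0005,0.003,0.2,-0.7,-0.1,0.75]]'; python3 to.py .5726 .0138 .058
```

```text
time_s: 4.5
eef_pos: [0.572, 0.0138, 0.0574]
tool_rot: [3.135, 0.194, -0.0]
wrist_force: [0.4, -0.1, -0.5]
gripper_width: 0.0652
t 4.5 pos [0.572  0.0138 0.0574] w 0.0652 F [ 0.4 -0.1 -0.5]
delta tool mm [ 0.6  0.  -0.6] in goal frame [ 0.6  0.  -0.6] len 1 turn [ 0.04  0.01 -0.01]
```

```bash
python3 -m crank '[[0,0,0,0,0,0,0.4],[0,0,0,0,0,0,0.3],[0,0,0,0,0,0,0.2],[0,0,0,0,0,0,0.2],[0,0,0,0,0,0,0.2]]' 20; python3 to.py .5726 .0138 .058
```

```text
time_s: 5.0
eef_pos: [0.5729, 0.0136, 0.0589]
tool_rot: [3.135, 0.194, 0.002]
wrist_force: [-1.0, 0.6, -1.0]
gripper_width: 0.0395
t 5.0 pos [0.5729 0.0136 0.0589] w 0.0395 F [-1.   0.6 -1. ]
delta tool mm [-0.2 -0.2  0.9] in goal frame [-0.2 -0.2  0.9] len 1 turn [ 0.05 -0.06 -0.02]
```

```bash
python3 -m crank '[[0,0,-0.015,0,0,0,0.2],[0,0,-0.03,0,0,0,0.2],[0,0,-0.035,0,0,0,0.2]]' 25; python3 to.py .4254 -.2635 .14
```

```text
time_s: 5.3
eef_pos: [0.5683, 0.0135, 0.1371]
tool_rot: [-3.134, -0.195, 0.017]
wrist_force: [0.8, 0.2, -1.6]
gripper_width: 0.0394
t 5.3 pos [0.5683 0.0135 0.1371] w 0.0394 F [ 0.8  0.2 -1.6]
delta tool mm [-176.1  257.1   -1.5] in goal frame [-176.   257.2   -2.9] len 312 turn [-0.1   0.62  0.02]
```

```bash
python3 -m crank '[[-0.022,0.032,0,0,0.6,0,0.2],[-0.022,0.032,0,0,0,0,0.2],[-0.022,0.032,0,0,0,0,0.2],[-0.022,0.032,0,0,0,0,0.2]]'; python3 to.py .4254 -.2635 .14
```

```text
time_s: 5.7
eef_pos: [0.5031, -0.1198, 0.1475]
tool_rot: [-3.131, -0.219, -0.028]
wrist_force: [0.3, -0.9, -1.1]
gripper_width: 0.0394
t 5.7 pos [ 0.5031 -0.1198  0.1475] w 0.0394 F [ 0.3 -0.9 -1.1]
delta tool mm [-97.  131.5   5.5] in goal frame [-94.8 133.    7.5] len 163 turn [-0.08 -1.05  0.9 ]
```

```bash
python3 -m crank '[[-0.024,0.033,0.001,0,-1,0.5,0.2],[-0.024,0.033,0,0,0,0,0.2],[-0.024,0.033,0,0,0,0,0.2],[-0.022,0.03,0,0,0,0,0.2]]'; python3 to.py .4254 -.2635 .14;  python3 -m crank '[[0,0,0,0,0,0,0.2]]';python3 to.py .4254 -.2635 .14
```

```text
time_s: 6.1
eef_pos: [0.4245, -0.2651, 0.1511]
tool_rot: [3.132, 0.208, 0.008]
wrist_force: [0.4, -0.8, -1.6]
gripper_width: 0.0394
t 6.1 pos [ 0.4245 -0.2651  0.1511] w 0.0394 F [ 0.4 -0.8 -1.6]
delta tool mm [ 1.1 -1.5 11.1] in goal frame [ 1.1 -1.5 11.1] len 11 turn [ 0.15 -0.29  0.52]
time_s: 6.2
eef_pos: [0.4211, -0.2709, 0.152]
tool_rot: [3.13, 0.194, 0.006]
wrist_force: [0.1, -0.5, -1.7]
gripper_width: 0.0396
t 6.2 pos [ 0.4211 -0.2709  0.152 ] w 0.0396 F [ 0.1 -0.5 -1.7]
delta tool mm [ 5.2 -6.9 12. ] in goal frame [ 5.2 -6.8 12. ] len 15 turn [ 0.31 -0.21  0.  ]
```

```bash
python3 -m crank '[[0.005,-0.007,0.03,0.3,-0.2,0,0.2],[0,0,0.03,0,0,0,0.2]]'; python3 to.py .4254 -.2635 .0535
```

```text
time_s: 6.4
eef_pos: [0.4289, -0.2668, 0.0973]
tool_rot: [3.128, 0.187, 0.016]
wrist_force: [-0.3, 0.2, -1.8]
gripper_width: 0.0394
t 6.4 pos [ 0.4289 -0.2668  0.0973] w 0.0394 F [-0.3  0.2 -1.8]
delta tool mm [-3.5 -4.  43.7] in goal frame [-3.  -3.7 43.8] len 44 turn [ 0.48 -0.54 -0.24]
```

```bash
python3 -m crank '[[-0.003,-0.004,0.018,0.5,-0.5,-0.2,0.2],[0,0,0.016,0,0,0,0.2]]'; python3 to.py .4254 -.2635 .0535
```

```text
time_s: 6.6
eef_pos: [0.4255, -0.2617, 0.0621]
tool_rot: [-3.133, -0.195, 0.001]
wrist_force: [0.5, -0.7, -2.0]
gripper_width: 0.0397
t 6.6 pos [ 0.4255 -0.2617  0.0621] w 0.0397 F [ 0.5 -0.7 -2. ]
delta tool mm [-0.3  1.8  8.6] in goal frame [-0.3  1.8  8.6] len 9 turn [-0.12  0.01  0.04]
```

```bash
python3 -m crank '[[0,0.001,0.005,-0.1,0,0,0.2],[0,0,0.003,0,0,0,0.2]]'; python3 to.py .4254 -.2635 .0535
```

```text
time_s: 6.8
eef_pos: [0.4252, -0.261, 0.0536]
tool_rot: [-3.132, -0.199, 0.004]
wrist_force: [-5.7, 3.2, 27.1]
gripper_width: 0.0395
t 6.8 pos [ 0.4252 -0.261   0.0536] w 0.0395 F [-5.7  3.2 27.1]
delta tool mm [-0.1  2.5  0.1] in goal frame [-0.1  2.5  0.1] len 3 turn [-0.17  0.15  0.16]
```

```bash
python3 -m crank '[[0,0,-0.001,0,0,0,0.2]]'; python3 -m crank '[[0,0,0,0,0,0,0.5],[0,0,0,0,0,0,0.6],[0,0,0,0,0,0,0.75],[0,0,0,0,0,0,0.75],[0,0,0,0,0,0,0.75]]'; python3 to.py .6374 -.0362 .19
```

```text
time_s: 6.9
eef_pos: [0.4259, -0.2609, 0.0555]
tool_rot: [-3.133, -0.2, 0.003]
wrist_force: [-0.4, 0.6, -1.6]
gripper_width: 0.0392
time_s: 7.4
eef_pos: [0.4287, -0.262, 0.059]
tool_rot: [3.134, 0.201, 0.005]
wrist_force: [-0.4, 0.7, -0.3]
gripper_width: 0.0633
t 7.4 pos [ 0.4287 -0.262   0.059 ] w 0.0633 F [-0.4  0.7 -0.3]
delta tool mm [ 236.2 -197.1 -130.7] in goal frame [ 235.1 -198.2 -131. ] len 334 turn [ 0.1  -0.17  0.23]
```

```bash
python3 -m crank '[[0,0,-0.03,0,0,0,0.75],[0,0,-0.04,0,0,0,0.75],[0,0,-0.04,0,0,0,0.75],[0.02,-0.02,-0.025,0,0,0,0.75]]'; python3 to.py .6374 -.0362 .19
```

```text
time_s: 7.8
eef_pos: [0.4403, -0.2408, 0.1935]
tool_rot: [-3.131, -0.19, 0.011]
wrist_force: [1.3, -0.5, -0.2]
gripper_width: 0.0654
t 7.8 pos [ 0.4403 -0.2408  0.1935] w 0.0654 F [ 1.3 -0.5 -0.2]
delta tool mm [ 220.5 -179.3    2.9] in goal frame [ 220.9 -178.7    3.5] len 284 turn [-0.28  0.38 -0.15]
```

Run:
```python
from h import *
p=snapshot('scene'); save(p,'s2')
print(bot(p,(.4254,-.2635),.004))
for nm,c in dict(red=(.637,-.037),yellow=(.6225,.078)).items(): print(nm,bot(p,c))
```

```text
[([0.4253, -0.2609], 327, 0.0008), ([0.4248, -0.2611], 64, 0.0009)]
red [([0.6366, -0.0365], 379, 0.0004), ([0.6363, -0.0368], 72, 0.0005)]
yellow [([0.6222, 0.0783], 412, 0.0005), ([0.6217, 0.0783], 75, 0.0005)]
```

View pics/s2.png

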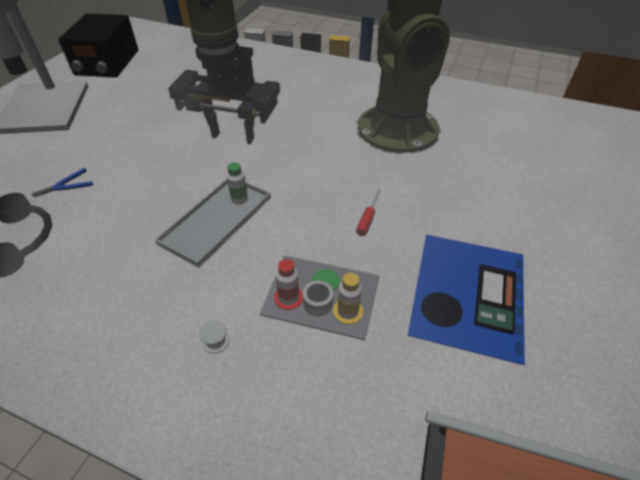

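```bash
python3 -m crank '[[0.03,-0.024,0,-0.3,0.4,0,0.75],[0.03,-0.025,0,0,0,0,0.75],[0.03,-0.025,0,0,0,0,0.75],[0.03,-0.025,0,0,0,0,0.75],[0.03,-0.025,0,0,0,0,0.75],[0.03,-0.025,0,0,0,0,0.75],[0.03,-0.025,0,0,0,0,0.75],[0,0,0,0,0,0,0.75]]'; python3 to.py .6366 -.0366 .15
```

```text
time_s: 8.65
eef_pos: [0.6406, -0.0271, 0.2006]
tool_rot: [3.134, 0.201, 0.023]
wrist_force: [0.7, 0.7, -0.3]
gripper_width: 0.065
t 8.65 pos [ 0.6406 -0.0271  0.2006] w 0.065 F [ 0.7  0.7 -0.3]
delta tool mm [-5.9  8.8 50.6] in goal frame [-5.2  8.9 50.6] len 52 turn [ 0.14 -0.83  0.22]
```

```bash
python3 -m crank '[[-0.006,0.009,0.025,0.1,-0.8,0.2,0.75],[0,0,0.025,0,0,0,0.75]]'; python3 to.py .6366 -.0366 .058;  python3 -m crank '[[0,0,0,0,0,0,0.75]]';python3 to.py .6366 -.0366 .058
```

```text
time_s: 8.85
eef_pos: [0.6391, -0.0347, 0.1523]
tool_rot: [3.135, 0.202, 0.011]
wrist_force: [-0.0, -0.2, -0.4]
gripper_width: 0.0652
t 8.85 pos [ 0.6391 -0.0347  0.1523] w 0.0652 F [-0.  -0.2 -0.4]
delta tool mm [-3.4  1.5 94.3] in goal frame [-2.8  1.6 94.3] len 94 turn [ 0.05 -0.38  0.26]
time_s: 8.95
eef_pos: [0.6366, -0.0348, 0.1486]
tool_rot: [-3.134, -0.202, -0.0]
wrist_force: [0.2, -1.1, -0.5]
gripper_width: 0.0651
t 8.95 pos [ 0.6366 -0.0348  0.1486] w 0.0651 F [ 0.2 -1.1 -0.5]
delta tool mm [-0.3  1.9 90.6] in goal frame [-0.2  1.8 90.6] len 91 turn [-0.04 -0.01  0.29]
```

```bash
python3 -m crank '[[-0.0005,0.0018,0.02,0,0,0.2,0.75],[-0.0005,0,0.02,0,0,0,0.75]]'; python3 to.py .6366 -.0366 .059
```

```text
time_s: 9.15
eef_pos: [0.6379, -0.0376, 0.1115]
tool_rot: [3.135, 0.196, 0.009]
wrist_force: [-0.6, -0.4, -0.2]
gripper_width: 0.0649
t 9.15 pos [ 0.6379 -0.0376  0.1115] w 0.0649 F [-0.6 -0.4 -0.2]
delta tool mm [-1.4 -1.2 52.5] in goal frame [-1.1 -1.1 52.5] len 53 turn [ 0.06 -0.32  0.04]
```

```bash
python3 -m crank '[[-0.0015,-0.0012,0.02,0,-0.3,0,0.75],[-0.001,0,0.018,0,-0.2,0,0.75]]'; python3 to.py .6366 -.0366 .059
```

```text
time_s: 9.35
eef_pos: [0.636, -0.0377, 0.0736]
tool_rot: [3.133, 0.194, -0.002]
wrist_force: [-0.0, -0.1, 0.4]
gripper_width: 0.0649
t 9.35 pos [ 0.636  -0.0377  0.0736] w 0.0649 F [-0.  -0.1  0.4]
delta tool mm [ 0.8 -1.  14.6] in goal frame [ 0.8 -1.  14.6] len 15 turn [ 0.12  0.07 -0.02]
```

```bash
python3 -m crank '[[0.0008,-0.001,0.011,0.1,0,0,0.75]]'; python3 to.py .6366 -.0366 .059;python3 -m crank '[[0,0,0,0,0,0,0.75]]'; python3 to.py .6366 -.0366 .059
```

```text
time_s: 9.45
eef_pos: [0.636, -0.037, 0.0611]
tool_rot: [3.135, 0.193, -0.004]
wrist_force: [-0.5, 0.4, -0.4]
gripper_width: 0.065
t 9.45 pos [ 0.636  -0.037   0.0611] w 0.065 F [-0.5  0.4 -0.4]
delta tool mm [ 0.7 -0.3  2.1] in goal frame [ 0.7 -0.3  2.1] len 2 turn [ 0.02  0.16 -0.04]
time_s: 9.55
eef_pos: [0.6349, -0.037, 0.0593]
tool_rot: [-3.135, -0.193, 0.009]
wrist_force: [0.1, 0.3, 0.8]
gripper_width: 0.0655
t 9.55 pos [ 0.6349 -0.037   0.0593] w 0.0655 F [0.1 0.3 0.8]
delta tool mm [ 1.7 -0.2  0.3] in goal frame [ 1.7 -0.2  0.3] len 2 turn [-0.03  0.32 -0.04]
```

```bash
python3 -m crank '[[0.0015,0,0,0,0.3,0,0.4],[0,0,0,0,0,0,0.3],[0,0,0,0,0,0,0.2],[0,0,0,0,0,0,0.2],[0,0,0,0,0,0,0.2]]' 25; python3 to.py .6366 -.0366 .059
```

```text
time_s: 10.05
eef_pos: [0.6385, -0.0365, 0.062]
tool_rot: [-3.136, -0.194, -0.007]
wrist_force: [-0.2, -0.2, -1.9]
gripper_width: 0.0394
t 10.05 pos [ 0.6385 -0.0365  0.062 ] w 0.0394 F [-0.2 -0.2 -1.9]
delta tool mm [-2.  -0.1  3. ] in goal frame [-1.9 -0.1  3. ] len 4 turn [ 0.01 -0.25 -0.02]
```

```bash
python3 -m crank '[[0,0,-0.02,0,-0.2,0,0.2],[0,0,-0.03,0,0,0,0.2],[0,0,-0.03,0,0,0,0.2]]'; python3 to.py .583 -.290 .145
```

```text
time_s: 10.35
eef_pos: [0.634, -0.0368, 0.1382]
tool_rot: [-3.134, -0.194, 0.017]
wrist_force: [0.2, 0.4, -1.7]
gripper_width: 0.0393
t 10.35 pos [ 0.634  -0.0368  0.1382] w 0.0393 F [ 0.2  0.4 -1.7]
delta tool mm [-82.  244.9  -6.4] in goal frame [-81.9 244.9  -6.8] len 258 turn [-0.13  0.63 -0.01]
```

```bash
python3 -m crank '[[-0.010,0.03,0,0,0.6,0,0.2],[-0.012,0.035,0,0,0,0,0.2],[-0.012,0.035,0,0,0,0,0.2],[-0.012,0.035,0,0,0,0,0.2],[-0.012,0.035,0,0,0,0,0.2],[-0.012,0.035,0,0,0,0,0.2],[-0.010,0.03,0,0,0,0,0.2],[0,0,0,0,0,0,0.2]]'; python3 to.py .583 -.290 .145
```

```text
time_s: 11.15
eef_pos: [0.5852, -0.2863, 0.1432]
tool_rot: [-3.135, -0.204, -0.014]
wrist_force: [-1.1, -0.5, -1.8]
gripper_width: 0.0393
t 11.15 pos [ 0.5852 -0.2863  0.1432] w 0.0393 F [-1.1 -0.5 -1.8]
delta tool mm [-2.7  3.4 -1.9] in goal frame [-2.7  3.4 -1.8] len 5 turn [ 0.03 -0.52  0.35]
```

```bash
python3 -m crank '[[-0.002,0.002,0.022,0,-0.5,0.3,0.2],[0,0,0.025,0,0,0,0.2]]'; python3 to.py .583 -.290 .055
```

```text
time_s: 11.35
eef_pos: [0.5857, -0.2902, 0.0974]
tool_rot: [3.132, 0.192, 0.009]
wrist_force: [0.4, -0.5, -2.5]
gripper_width: 0.0394
t 11.35 pos [ 0.5857 -0.2902  0.0974] w 0.0394 F [ 0.4 -0.5 -2.5]
delta tool mm [-2.9 -0.7 42.4] in goal frame [-2.7 -0.5 42.4] len 42 turn [ 0.25 -0.32 -0.1 ]
```

```bash
python3 -m crank '[[-0.003,0,0.016,0.2,-0.3,0,0.2],[0,0,0.014,0,0,0,0.2]]'; python3 to.py .583 -.290 .055
```

```text
time_s: 11.55
eef_pos: [0.5812, -0.2874, 0.0619]
tool_rot: [-3.133, -0.196, 0.007]
wrist_force: [0.9, -1.0, -2.0]
gripper_width: 0.0392
t 11.55 pos [ 0.5812 -0.2874  0.0619] w 0.0392 F [ 0.9 -1.  -2. ]
delta tool mm [1.5 2.8 6.9] in goal frame [1.5 2.8 6.9] len 8 turn [-0.18  0.24  0.06]
```

```bash
python3 -m crank '[[0.001,0.001,0.004,-0.2,0.2,0,0.2]]';  python3 -m crank '[[0,0,0.001,0,0,0,0.2]]'; python3 to.py .583 -.290 .055
```

```text
time_s: 11.65
eef_pos: [0.5809, -0.2863, 0.0567]
tool_rot: [-3.133, -0.198, 0.008]
wrist_force: [-10.0, 4.9, 25.7]
gripper_width: 0.0395
time_s: 11.75
eef_pos: [0.5808, -0.2861, 0.0567]
tool_rot: [-3.134, -0.2, 0.01]
wrist_force: [-5.0, -1.2, 12.2]
gripper_width: 0.0395
t 11.75 pos [ 0.5808 -0.2861  0.0567] w 0.0395 F [-5.  -1.2 12.2]
delta tool mm [1.7 4.2 1.7] in goal frame [1.7 4.1 1.7] len 5 turn [-0.1   0.37  0.21]
```

Seated; release and rise.

```bash
python3 -m crank '[[0,0,0,0,0,0,0.45],[0,0,0,0,0,0,0.6],[0,0,0,0,0,0,0.75],[0,0,0,0,0,0,0.75],[0,0,0,0,0,0,0.75]]'; python3 -m crank '[[0,0,-0.02,0,0,0,0.75],[0,0,-0.04,0,0,0,0.75],[0,0,-0.04,0,0,0,0.75],[0,0,-0.03,0,0,0,0.75]]';  python3 to.py .622 .0782 .19
```

```text
time_s: 12.25
eef_pos: [0.5832, -0.2841, 0.0579]
tool_rot: [-3.134, -0.206, 0.005]
wrist_force: [0.5, -0.4, 0.0]
gripper_width: 0.0619
time_s: 12.65
eef_pos: [0.5801, -0.2825, 0.185]
tool_rot: [-3.127, -0.206, 0.022]
wrist_force: [0.1, 0.1, 0.7]
gripper_width: 0.0651
t 12.65 pos [ 0.5801 -0.2825  0.185 ] w 0.0651 F [0.1 0.1 0.7]
delta tool mm [  88.9 -352.1   -3.1] in goal frame [  86.2 -352.8   -5. ] len 363 turn [-0.49  0.76  0.44]
```

```bash
python3 -m crank '[[0.010,-0.04,0,-0.5,0.7,0.4,0.75],[0.010,-0.04,0,0,0,0,0.75],[0.010,-0.04,0,0,0,0,0.75],[0.010,-0.04,0,0,0,0,0.75],[0.010,-0.04,0,0,0,0,0.75],[0.010,-0.04,0,0,0,0,0.75],[0.010,-0.04,0,0,0,0,0.75],[0.010,-0.04,0,0,0,0,0.75]]';  python3 to.py .622 .0782 .15
```

```text
time_s: 13.45
eef_pos: [0.6265, 0.0436, 0.1913]
tool_rot: [3.125, 0.165, 0.021]
wrist_force: [0.9, -0.5, -0.7]
gripper_width: 0.0658
t 13.45 pos [0.6265 0.0436 0.1913] w 0.0658 F [ 0.9 -0.5 -0.7]
delta tool mm [ -1.4 -35.5  40.9] in goal frame [ -0.2 -34.9  41.3] len 54 turn [ 0.76 -0.74 -1.05]
```

```bash
python3 -m crank '[[-0.001,-0.027,0,0.7,-0.7,-1,0.75],[0,0,0.02,0,0,0,0.75],[0,0,0.01,0,0,0,0.75]]';  python3 to.py .622 .0782 .15
python3 - <<'E'
from h import *
p=snapshot('scene')
print('red in tray',bot(p,(.5808,-.286),.004))
for nm,c in dict(yellow=(.622,.0782)).items(): print(nm,bot(p,c))
print('tin',fitcyl(p,np.array((.6297,.0203)),.006,.028,.008,.032,.008))
E
```

```text
time_s: 13.75
eef_pos: [0.6229, 0.0832, 0.1627]
tool_rot: [-3.129, -0.216, -0.008]
wrist_force: [-0.3, -0.5, -0.2]
gripper_width: 0.0652
t 13.75 pos [0.6229 0.0832 0.1627] w 0.0652 F [-0.3 -0.5 -0.2]
delta tool mm [-1.7  4.9 12.6] in goal frame [-1.5  4.9 12.7] len 14 turn [-0.26 -0.33  0.79]
red in tray [([0.579, -0.2854], 377, 0.0005), ([0.5787, -0.2858], 70, 0.0005)]
yellow [([0.6223, 0.0784], 415, 0.0005), ([0.6216, 0.0783], 73, 0.0003)]
tin (array([0.62913038, 0.02082734]), np.int64(208), np.float64(0.00046542935798716753))
```

```bash
python3 -m crank '[[-0.001,0.004,0.012,-0.2,-0.3,0.7,0.75],[0,0,0.014,0,0,0,0.75]]';  python3 to.py .622 .0783 .059; python3 -m crank '[[0,0,0.014,0,0,0,0.75]]'; python3 to.py .622 .0783 .059
```

```text
time_s: 14.0
eef_pos: [0.6235, 0.0779, 0.1362]
tool_rot: [-3.135, -0.192, -0.004]
wrist_force: [-0.5, -0.8, -0.2]
gripper_width: 0.0657
t 14.0 pos [0.6235 0.0779 0.1362] w 0.0657 F [-0.5 -0.8 -0.2]
delta tool mm [-1.6 -0.6 77.2] in goal frame [-1.5 -0.6 77.2] len 77 turn [-0.03 -0.14 -0.09]
time_s: 14.1
eef_pos: [0.6238, 0.0767, 0.1212]
tool_rot: [-3.136, -0.189, -0.004]
wrist_force: [0.2, -0.0, -0.6]
gripper_width: 0.0653
t 14.1 pos [0.6238 0.0767 0.1212] w 0.0653 F [ 0.2 -0.  -0.6]
delta tool mm [-1.8 -1.8 62.2] in goal frame [-1.6 -1.8 62.2] len 62 turn [-0.01 -0.16 -0.19]
```

```bash
python3 -m crank '[[-0.0018,-0.002,0.02,0,-0.2,-0.2,0.75],[0,0,0.02,0,0,0,0.75]]';  python3 to.py .622 .0783 .059
```

```text
time_s: 14.3
eef_pos: [0.6226, 0.0763, 0.0792]
tool_rot: [3.135, 0.19, 0.001]
wrist_force: [-0.2, -0.4, -0.2]
gripper_width: 0.0653
t 14.3 pos [0.6226 0.0763 0.0792] w 0.0653 F [-0.2 -0.4 -0.2]
delta tool mm [-0.4 -2.1 20.2] in goal frame [-0.3 -2.1 20.2] len 20 turn [ 0.05 -0.03 -0.18]
```

```bash
python3 -m crank '[[0,-0.002,0.011,0,0,-0.2,0.75],[0,0,0.006,0,0,0,0.75]]';  python3 to.py .622 .0783 .059
```

```text
time_s: 14.5
eef_pos: [0.6206, 0.0764, 0.0579]
tool_rot: [3.135, 0.192, -0.006]
wrist_force: [-0.2, -0.5, 0.0]
gripper_width: 0.0651
t 14.5 pos [0.6206 0.0764 0.0579] w 0.0651 F [-0.2 -0.5  0. ]
delta tool mm [ 1.6 -1.7 -1.1] in goal frame [ 1.6 -1.7 -1.1] len 3 turn [ 0.05  0.24 -0.08]
```

```bash
python3 -m crank '[[0.0015,-0.0018,0,0,0.2,0,0.6],[0,0,0,0,0,0,0.3],[0,0,0,0,0,0,0.2],[0,0,0,0,0,0,0.2],[0,0,0,0,0,0,0.2]]' 25; python3 to.py .622 .0783 .059
```

```text
time_s: 15.0
eef_pos: [0.623, 0.0784, 0.0591]
tool_rot: [3.135, 0.191, 0.003]
wrist_force: [-0.1, -0.8, -0.5]
gripper_width: 0.0391
t 15.0 pos [0.623  0.0784 0.0591] w 0.0391 F [-0.1 -0.8 -0.5]
delta tool mm [-1.1 -0.   0.1] in goal frame [-1.1 -0.   0.1] len 1 turn [ 0.06 -0.1  -0.12]
```

```bash
python3 -m crank '[[0,0,-0.02,0,0,0,0.2],[0,0,-0.035,0,0,0,0.2],[0,0,-0.035,0,0,0,0.2]]'; python3 to.py .502 -.2735 .15
```

```text
time_s: 15.3
eef_pos: [0.6185, 0.0773, 0.1454]
tool_rot: [3.134, 0.192, -0.017]
wrist_force: [0.1, -0.2, -1.4]
gripper_width: 0.0393
t 15.3 pos [0.6185 0.0773 0.1454] w 0.0393 F [ 0.1 -0.2 -1.4]
delta tool mm [-158.4  334.    -2.7] in goal frame [-158.9  333.7   -4.6] len 370 turn [ 0.04  0.62 -0.1 ]
```

```bash
python3 -m crank '[[-0.014,0.029,0,0,0.6,0,0.2],[-0.016,0.033,0,0,0,0,0.2],[-0.016,0.033,0,0,0,0,0.2],[-0.016,0.033,0,0,0,0,0.2],[-0.016,0.033,0,0,0,0,0.2],[-0.016,0.033,0,0,0,0,0.2]]'; python3 to.py .502 -.2735 .15
```

```text
time_s: 15.9
eef_pos: [0.5527, -0.1234, 0.1529]
tool_rot: [-3.132, -0.215, -0.025]
wrist_force: [1.2, -0.3, -1.9]
gripper_width: 0.0396
t 15.9 pos [ 0.5527 -0.1234  0.1529] w 0.0396 F [ 1.2 -0.3 -1.9]
delta tool mm [-70.7 141.7   1.6] in goal frame [-68.8 142.6   2.9] len 158 turn [-0.08 -0.92  0.76]
```

```bash
python3 -m crank '[[-0.016,0.032,0,0,-0.9,0.7,0.2],[-0.016,0.032,0,0,0,0,0.2],[-0.016,0.032,0,0,0,0,0.2],[-0.016,0.032,0,0,0,0,0.2],[0,0,0,0,0,0,0.2]]'; python3 to.py .502 -.2735 .06
```

```text
time_s: 16.4
eef_pos: [0.4992, -0.2711, 0.1533]
tool_rot: [3.132, 0.181, -0.002]
wrist_force: [-0.2, 0.2, -2.5]
gripper_width: 0.0394
t 16.4 pos [ 0.4992 -0.2711  0.1533] w 0.0394 F [-0.2  0.2 -2.5]
delta tool mm [ 2.7  2.4 93.3] in goal frame [ 2.5  2.8 93.3] len 93 turn [ 0.23  0.1  -0.47]
```

```bash
python3 -m crank '[[0.002,0.002,0.025,0.2,0.1,-0.4,0.2],[0,0,0.025,0,0,0,0.2]]'; python3 to.py .502 -.2735 .06;python3 -m crank '[[0,0,0.02,0,0,0,0.2]]';  python3 to.py .502 -.2735 .06
```

```text
time_s: 16.6
eef_pos: [0.5035, -0.2761, 0.1065]
tool_rot: [3.13, 0.186, 0.011]
wrist_force: [0.4, 0.1, -2.7]
gripper_width: 0.0393
t 16.6 pos [ 0.5035 -0.2761  0.1065] w 0.0393 F [ 0.4  0.1 -2.7]
delta tool mm [-1.5 -3.1 46.4] in goal frame [-1.2 -2.8 46.5] len 47 turn [ 0.36 -0.39 -0.28]
time_s: 16.7
eef_pos: [0.5037, -0.2761, 0.0857]
tool_rot: [3.13, 0.186, 0.012]
wrist_force: [0.3, 0.6, -1.4]
gripper_width: 0.0395
t 16.7 pos [ 0.5037 -0.2761  0.0857] w 0.0395 F [ 0.3  0.6 -1.4]
delta tool mm [-1.5 -2.9 25.7] in goal frame [-1.3 -2.8 25.7] len 26 turn [ 0.37 -0.4  -0.3 ]
```

```bash
python3 -m crank '[[-0.001,-0.002,0.012,0.4,-0.4,-0.2,0.2],[0,0,0.01,0,0,0,0.2]]'; python3 to.py .502 -.2735 .054
```

```text
time_s: 16.9
eef_pos: [0.5016, -0.2731, 0.0615]
tool_rot: [-3.133, -0.193, 0.004]
wrist_force: [-0.5, 0.9, -1.9]
gripper_width: 0.0393
t 16.9 pos [ 0.5016 -0.2731  0.0615] w 0.0393 F [-0.5  0.9 -1.9]
delta tool mm [0.4 0.5 7.5] in goal frame [0.3 0.5 7.5] len 8 turn [-0.16  0.13 -0.06]
```

```bash
python3 -m crank '[[0,0,0.004,-0.2,0.1,0,0.2],[0,0,0.0015,0,0,0,0.2]]'; python3 to.py .502 -.2735 .054
```

```text
time_s: 17.1
eef_pos: [0.5015, -0.2722, 0.055]
tool_rot: [-3.135, -0.194, 0.002]
wrist_force: [-0.1, 0.2, -1.3]
gripper_width: 0.0392
t 17.1 pos [ 0.5015 -0.2722  0.055 ] w 0.0392 F [-0.1  0.2 -1.3]
delta tool mm [0.4 1.4 1. ] in goal frame [0.4 1.4 1. ] len 2 turn [-0.01  0.08 -0.01]
```

```bash
python3 -m crank '[[0,0,0.0015,0,0,0,0.2]]'; python3 to.py .502 -.2735 .054
```

```text
time_s: 17.2
eef_pos: [0.5019, -0.2722, 0.0539]
tool_rot: [3.135, 0.195, -0.001]
wrist_force: [0.2, 0.0, -1.4]
gripper_width: 0.0393
t 17.2 pos [ 0.5019 -0.2722  0.0539] w 0.0393 F [ 0.2  0.  -1.4]
delta tool mm [-0.1  1.3 -0.1] in goal frame [-0.1  1.3 -0.1] len 1 turn [0.02 0.04 0.01]
```

```bash
python3 -m crank '[[0,0,0.0015,0,0,0,0.2]]'; python3 to.py .502 -.2735 .054
```

```text
time_s: 17.3
eef_pos: [0.5024, -0.2722, 0.0536]
tool_rot: [3.135, 0.195, -0.0]
wrist_force: [-3.9, 2.8, 8.7]
gripper_width: 0.0393
t 17.3 pos [ 0.5024 -0.2722  0.0536] w 0.0393 F [-3.9  2.8  8.7]
delta tool mm [-0.5  1.2 -0.4] in goal frame [-0.5  1.2 -0.4] len 1 turn [0.06 0.01 0.02]
```

```bash
python3 -m crank '[[0,0,0,0,0,0,0.45],[0,0,0,0,0,0,0.6],[0,0,0,0,0,0,0.75],[0,0,0,0,0,0,0.75],[0,0,0,0,0,0,0.75]]'; python3 -m crank '[[0,0,-0.02,0,0,0,0.75],[0,0,-0.04,0,0,0,0.75],[0,0,-0.04,0,0,0,0.75],[0,0,-0.02,0,0,0,0.75]]';  python3 to.py .6292 .0208 .15
python3 - <<'E'
from h import *
p=snapshot('scene'); save(p,'s3')
print('tin',fitcyl(p,np.array((.6297,.0203)),.006,.028,.008,.032,.008))
print('y',bot(p,(.502,-.272),.004))
E
```

```text
time_s: 17.8
eef_pos: [0.5047, -0.2734, 0.0563]
tool_rot: [3.131, 0.195, 0.007]
wrist_force: [0.4, 0.1, 0.5]
gripper_width: 0.0618
time_s: 18.2
eef_pos: [0.5014, -0.2717, 0.1759]
tool_rot: [-3.134, -0.195, 0.004]
wrist_force: [0.4, 0.0, -0.0]
gripper_width: 0.0653
t 18.2 pos [ 0.5014 -0.2717  0.1759] w 0.0653 F [ 0.4  0.  -0. ]
delta tool mm [ 163.2 -274.3   25.9] in goal frame [ 163.  -274.4   25.9] len 320 turn [-0.07  0.13  0.03]
tin (array([0.62913977, 0.02095627]), np.int64(206), np.float64(0.00039436972750852943))
y [([0.5022, -0.2725], 347, 0.0006), ([0.5021, -0.2726], 70, 0.0007)]
```

View pics/s3.png

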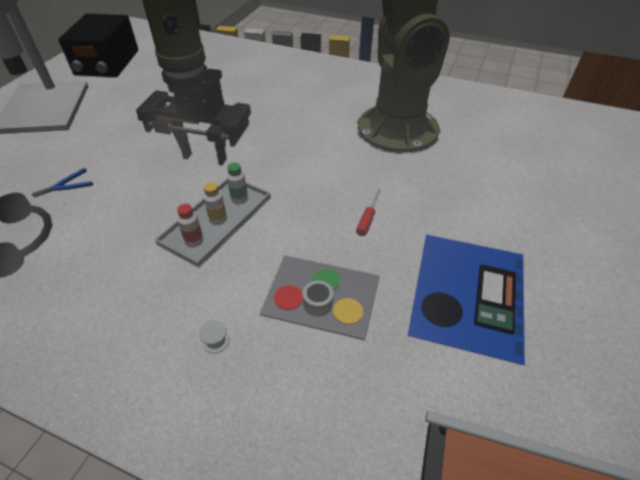

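```bash
python3 -m crank '[[0.02,-0.033,0,0,0,0,1],[0.02,-0.034,0,0,0,0,1],[0.02,-0.034,0,0,0,0,1],[0.02,-0.034,0,0,0,0,1],[0.02,-0.034,0,0,0,0,1],[0.02,-0.034,0,0,0,0,1],[0.02,-0.034,0,0,0,0,1],[0.015,-0.025,0,0,0,0,1]]'; python3 to.py .6292 .0208 .15
```

```text
time_s: 19.05
eef_pos: [0.6296, 0.0063, 0.1791]
tool_rot: [3.128, 0.169, 0.008]
wrist_force: [0.9, 0.0, 0.1]
gripper_width: 0.0873
t 19.05 pos [0.6296 0.0063 0.1791] w 0.0873 F [0.9 0.  0.1]
delta tool mm [  1.1 -14.7  29. ] in goal frame [  1.4 -14.4  29.1] len 33 turn [ 0.52 -0.28 -0.92]
```

```bash
python3 -m crank '[[0.001,-0.013,0.015,0.5,-0.3,-0.9,1],[0,0,0.015,0,0,0,1],[0,0,0,0,0,0,1]]'; python3 to.py .6292 .0208 .15
python3 - <<'E'
from h import *
p=snapshot('wrist'); save(p,'w4')
q=snapshot('top'); save(q,'t4'); r=snapshot('scene')
for nm,P in (('w',p),('t',q),('s',r)):
    hsv=cv2.cvtColor(P['pixels'],cv2.COLOR_RGB2HSV)
    X,uv=cloud(P,P['range_z']>0); c=hsv[uv[:,1],uv[:,0]].astype(int)
    Q=plane(P,uv,.009)
    for n,h0,pos in (('red',0,(.637,-.037)),('green',65,(.573,.013)),('yellow',24,(.622,.078))):
        dh=np.minimum(abs(c[:,0]-h0),180-abs(c[:,0]-h0))
        m=(dh<14)&(c[:,1]>90)&(np.hypot(*(Q[:,:2]-pos).T)<.04)&(X[:,2]<.02)
        if m.sum()<30: continue
        e=cv2.minEnclosingCircle((Q[m][:,:2]*1000).astype(np.float32))
        print(nm,n,m.sum(),np.round(Q[m].mean(0),4),np.round(e[0],1),round(e[1],1),round(float(np.median(X[m][:,2])),4))
E
```

```text
time_s: 19.35
eef_pos: [0.6285, 0.0242, 0.1452]
tool_rot: [-3.132, -0.207, 0.004]
wrist_force: [0.1, -0.3, -0.0]
gripper_width: 0.0872
t 19.35 pos [0.6285 0.0242 0.1452] w 0.0872 F [ 0.1 -0.3 -0. ]
delta tool mm [ 0.2  3.4 -4.9] in goal frame [ 0.3  3.4 -4.8] len 6 turn [-0.15  0.14  0.47]
w red 3601 [ 0.6385 -0.0351  0.009 ] [637.9 -35. ] 28.3 0.0086
w green 1088 [0.5835 0.0166 0.009 ] [577.2  15.6] 27.2 0.0085
w yellow 3645 [0.6238 0.0798 0.009 ] [623.4  79.8] 28.3 0.0086
t yellow 367 [0.6209 0.0842 0.009 ] [623.2  77.4] 28.7 0.0095
s red 564 [ 0.6388 -0.0364  0.009 ] [638.2 -36.5] 28.3 0.0091
s green 290 [0.5657 0.0142 0.009 ] [573.3  13.3] 26.2 0.0091
s yellow 607 [0.6241 0.0784 0.009 ] [623.5  78.3] 28.0 0.0086
```

View pics/w4.png

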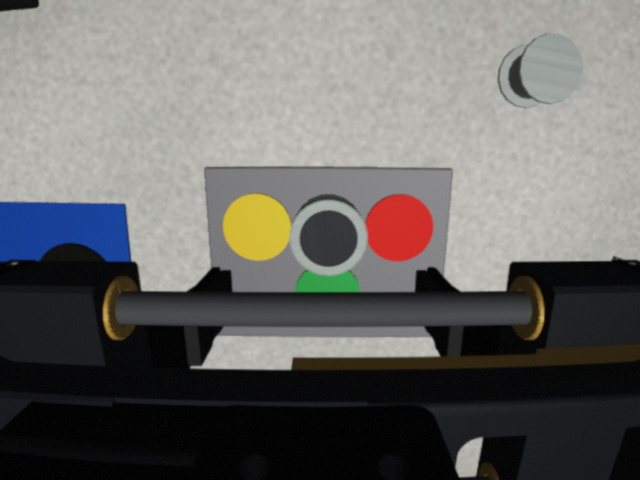

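```bash
python3 -m crank '[[0,0.003,0.025,0,0,0.4,1],[0,0,0.025,0,0,0,1]]'; python3 to.py .6294 .0209 .019; python3 -m crank '[[0,0,0.02,0,0,0,1]]'; python3 to.py .6294 .0209 .019
```

```text
time_s: 19.7
eef_pos: [0.6345, 0.0168, 0.1025]
tool_rot: [3.135, 0.184, 0.019]
wrist_force: [0.3, 0.6, -0.5]
gripper_width: 0.0868
t 19.7 pos [0.6345 0.0168 0.1025] w 0.0868 F [ 0.3  0.6 -0.5]
delta tool mm [-5.6 -4.8 83.4] in goal frame [-4.6 -4.7 83.5] len 84 turn [ 0.09 -0.69 -0.37]
time_s: 19.8
eef_pos: [0.6352, 0.0147, 0.0824]
tool_rot: [3.134, 0.18, 0.021]
wrist_force: [-1.0, -0.1, 0.5]
gripper_width: 0.0872
t 19.8 pos [0.6352 0.0147 0.0824] w 0.0872 F [-1.  -0.1  0.5]
delta tool mm [-5.9 -7.  63.3] in goal frame [-5.  -6.9 63.4] len 64 turn [ 0.16 -0.77 -0.53]
```

```bash
python3 -m crank '[[-0.005,-0.007,0.01,0.1,-0.8,-0.5,1],[0,0,0.012,0,0,0,1]]'; python3 to.py .6294 .0209 .019
```

```text
time_s: 20.0
eef_pos: [0.629, 0.0179, 0.0595]
tool_rot: [3.134, 0.187, -0.003]
wrist_force: [-0.1, 0.7, 0.1]
gripper_width: 0.087
t 20.0 pos [0.629  0.0179 0.0595] w 0.087 F [-0.1  0.7  0.1]
delta tool mm [ 0.8 -3.  40.5] in goal frame [ 0.8 -2.9 40.5] len 41 turn [ 0.13  0.11 -0.25]
```

```bash
python3 -m crank '[[0.0005,-0.003,0.014,0.1,0.1,-0.2,1],[0,0,0.013,0,0,0,1]]'; python3 to.py .6294 .0209 .019
```

```text
time_s: 20.2
eef_pos: [0.6302, 0.0201, 0.0322]
tool_rot: [3.135, 0.191, 0.004]
wrist_force: [-0.5, -0.3, -0.6]
gripper_width: 0.0874
t 20.2 pos [0.6302 0.0201 0.0322] w 0.0874 F [-0.5 -0.3 -0.6]
delta tool mm [-0.7 -0.9 13.2] in goal frame [-0.7 -0.9 13.2] len 13 turn [ 0.08 -0.14 -0.12]
```

```bash
python3 -m crank '[[-0.0006,-0.0009,0.009,0.1,-0.1,-0.1,1],[0,0,0.003,0,0,0,1]]'; python3 to.py .6294 .0209 .019
```

```text
time_s: 20.4
eef_pos: [0.6287, 0.0209, 0.0178]
tool_rot: [-3.135, -0.194, 0.002]
wrist_force: [0.4, -0.0, -0.7]
gripper_width: 0.0869
t 20.4 pos [0.6287 0.0209 0.0178] w 0.0869 F [ 0.4 -0.  -0.7]
delta tool mm [ 0.7  0.  -1.2] in goal frame [ 0.7  0.  -1.2] len 1 turn [-0.04  0.07 -0.01]
```

```bash
python3 -m crank '[[0.0005,0,-0.001,0,0,0,0.8],[0,0,0,0,0,0,0.7],[0,0,0,0,0,0,0.5],[0,0,0,0,0,0,0.4],[0,0,0,0,0,0,0.4],[0,0,0,0,0,0,0.4]]' 25; python3 to.py .6294 .0209 .019
```

```text
time_s: 21.0
eef_pos: [0.6304, 0.0212, 0.0202]
tool_rot: [-3.135, -0.195, -0.002]
wrist_force: [-0.3, -0.7, -1.4]
gripper_width: 0.0556
t 21.0 pos [0.6304 0.0212 0.0202] w 0.0556 F [-0.3 -0.7 -1.4]
delta tool mm [-1.1  0.2  1.2] in goal frame [-1.1  0.2  1.2] len 2 turn [-0.02 -0.07  0.01]
```

```bash
python3 -m crank '[[0,0,-0.02,0,0,0,0.4],[0,0,-0.04,0,0,0,0.4],[0,0,-0.04,0,0,0,0.4],[0,0,0,0,0,0,0.4]]'; python3 to.py .5485 .2375 .13 7
python3 - <<'E'
from h import *
for n in ('top','scene'):
    P=snapshot(n)
    g=P['pixels'].astype(int)
    v,u=np.mgrid[0:480,0:640]; uv=np.c_[u.ravel(),v.ravel()]
    Q=plane(P,uv,.005)[:,:2].reshape(480,640,2)
    near=np.hypot(Q[...,0]-.548,Q[...,1]-.238)<.05
    mask=(near&(g[...,2]<75)).astype(np.uint8)
    k,lab,st,ce=cv2.connectedComponentsWithStats(mask)
    i=1+np.argmax(st[1:,4]); 
    for hull in cv2.findContours((lab==i).astype(np.uint8),cv2.RETR_EXTERNAL,cv2.CHAIN_APPROX_NONE)[0]:
        e=cv2.fitEllipse(hull); pl=plane(P,[e[0]],.005)[0]
        b=plane(P,hull.reshape(-1,2),.005)[:,:2]
        s=circ(b,.0375,pl[:2])
        print(n,st[i],pl,s.x,np.median(abs(s.fun)))
    save(P,'c5'+n)
E
```

```text
time_s: 21.4
eef_pos: [0.6284, 0.021, 0.1211]
tool_rot: [-3.134, -0.195, 0.007]
wrist_force: [0.9, 0.2, -0.8]
gripper_width: 0.0552
t 21.4 pos [0.6284 0.021  0.1211] w 0.0552 F [ 0.9  0.2 -0.8]
delta tool mm [ -52.5 -224.7   -8.4] in goal frame [224.6 -53.   -8.9] len 231 turn [ -0.25   0.12 -89.88]
top [185 236  33  33 865] [0.54798049 0.2365589  0.005     ] [0.54846473 0.23637427] 0.002365240967054004
scene [ 422  293   40   33 1037] [0.55077706 0.23814204 0.005     ] [0.54972819 0.23763535] 0.0015617475192242075
```

```bash
python3 -m crank '[[-0.005,-0.01,0,0,0,-8,0.4],[0,0,0,0,0,-8.5,0.4],[0,0,0,0,0,-8.5,0.4],[0,0,0,0,0,-8.5,0.4],[0,0,0,0,0,-8.5,0.4],[0,0,0,0,0,-8.5,0.4],[0,0,0,0,0,-8.5,0.4],[0,0,0,0,0,-8.5,0.4]]'; python3 to.py .5493 .2375 .13 7
```

```text
time_s: 22.3
eef_pos: [0.6082, 0.0281, 0.0999]
tool_rot: [-2.466, -1.91, 0.046]
wrist_force: [-0.1, -0.2, -1.6]
gripper_width: 0.0554
t 22.3 pos [0.6082 0.0281 0.0999] w 0.0554 F [-0.1 -0.2 -1.6]
delta tool mm [ 187.7 -110.4  -28. ] in goal frame [215.  -32.9 -30.1] len 220 turn [ -2.13   0.17 -21.47]
```

```bash
python3 -m crank '[[0,0,-0.015,-2,0,-7,0.4],[0,0,-0.015,0,0,-7,0.4],[0,0,0,0,0,-6,0.4]]'; python3 to.py .5493 .2375 .13 7
```

```text
time_s: 22.6
eef_pos: [0.6044, 0.0275, 0.1234]
tool_rot: [-2.088, -2.339, 0.021]
wrist_force: [0.2, -0.2, -1.1]
gripper_width: 0.0557
t 22.6 pos [0.6044 0.0275 0.1234] w 0.0557 F [ 0.2 -0.2 -1.1]
delta tool mm [214.9 -31.1  -7.2] in goal frame [215.2 -29.1  -6.6] len 217 turn [-0.81  0.26 -0.52]
```

```bash
python3 -m crank '[[0.03,-0.005,-0.003,-0.8,0.2,-0.5,0.4],[0.036,-0.005,0,0,0,0,0.4],[0.036,-0.005,0,0,0,0,0.4],[0.036,-0.005,0,0,0,0,0.4],[0.036,-0.005,0,0,0,0,0.4],[0.032,-0.004,0,0,0,0,0.4]]'; python3 to.py .5493 .2375 .1 7
```

```text
time_s: 23.2
eef_pos: [0.5442, 0.2272, 0.1148]
tool_rot: [-2.091, -2.332, 0.022]
wrist_force: [-0.1, -0.0, -0.6]
gripper_width: 0.0554
t 23.2 pos [0.5442 0.2272 0.1148] w 0.0554 F [-0.1 -0.  -0.6]
delta tool mm [ 9.7  6.4 14.6] in goal frame [ 9.6  6.3 14.8] len 19 turn [-0.93  0.14 -0.76]
```

```bash
python3 -m crank '[[0.005,0.004,0.005,-0.9,0.1,-0.7,0.4],[0,0,0.01,0,0,0,0.4]]'; python3 to.py .5493 .2375 .06 7;  python3 -m crank '[[0,0,0,0,0,0,0.4]]'; python3 to.py .5493 .2375 .06 7
```

```text
time_s: 23.4
eef_pos: [0.5429, 0.2402, 0.0979]
tool_rot: [-2.068, -2.36, -0.001]
wrist_force: [0.5, -0.4, -0.9]
gripper_width: 0.0552
t 23.4 pos [0.5429 0.2402 0.0979] w 0.0552 F [ 0.5 -0.4 -0.9]
delta tool mm [-3.6  6.  37.8] in goal frame [-3.4  6.  37.9] len 38 turn [-0.13 -0.17  0.55]
time_s: 23.5
eef_pos: [0.5411, 0.2392, 0.0951]
tool_rot: [-2.066, -2.359, 0.006]
wrist_force: [-0.5, -0.4, -1.2]
gripper_width: 0.0552
t 23.5 pos [0.5411 0.2392 0.0951] w 0.0552 F [-0.5 -0.4 -1.2]
delta tool mm [-2.8  8.1 35.1] in goal frame [-2.7  7.9 35.1] len 36 turn [-0.38 -0.1   0.56]
```

```bash
python3 -m crank '[[-0.002,0.008,0.015,-0.4,0,0.5,0.4],[0,0.001,0.015,0,0,0,0.4]]'; python3 to.py .5493 .2375 .02 7
```

```text
time_s: 23.7
eef_pos: [0.5524, 0.2359, 0.0636]
tool_rot: [2.085, 2.348, 0.003]
wrist_force: [-0.2, 0.1, -2.3]
gripper_width: 0.0555
t 23.7 pos [0.5524 0.2359 0.0636] w 0.0555 F [-0.2  0.1 -2.3]
delta tool mm [ 1.9 -3.  43.6] in goal frame [ 1.9 -2.9 43.6] len 44 turn [ 0.14 -0.03 -0.21]
```

```bash
python3 -m crank '[[0.001,-0.004,0.013,0,0,-0.2,0.4],[0,0,0.014,0,0,0,0.4]]'; python3 to.py .5493 .2375 .02 7
```

```text
time_s: 23.9
eef_pos: [0.5486, 0.2339, 0.0329]
tool_rot: [2.086, 2.348, 0.0]
wrist_force: [-0.5, -0.1, -1.5]
gripper_width: 0.0555
t 23.9 pos [0.5486 0.2339 0.0329] w 0.0555 F [-0.5 -0.1 -1.5]
delta tool mm [ 3.5  1.1 12.9] in goal frame [ 3.5  1.1 12.9] len 13 turn [ 0.03  0.02 -0.23]
```

```bash
python3 -m crank '[[0.0035,0.001,0.007,0,0,-0.2,0.4]]'; python3 to.py .5493 .2375 .02 7;python3 -m crank '[[0,0,0,0,0,0,0.4]]'; python3 to.py .5493 .2375 .02 7
```

```text
time_s: 24.0
eef_pos: [0.5485, 0.2357, 0.0234]
tool_rot: [-2.084, -2.351, 0.005]
wrist_force: [-0.2, -0.8, -0.6]
gripper_width: 0.0557
t 24.0 pos [0.5485 0.2357 0.0234] w 0.0557 F [-0.2 -0.8 -0.6]
delta tool mm [1.7 1.  3.4] in goal frame [1.7 1.  3.4] len 4 turn [-0.13  0.1  -0.12]
time_s: 24.1
eef_pos: [0.5475, 0.236, 0.0219]
tool_rot: [-2.082, -2.35, 0.007]
wrist_force: [-0.1, -0.6, -0.2]
gripper_width: 0.0558
t 24.1 pos [0.5475 0.236  0.0219] w 0.0558 F [-0.1 -0.6 -0.2]
delta tool mm [1.3 1.9 1.9] in goal frame [1.3 1.9 1.9] len 3 turn [-0.25  0.08 -0.08]
```

```bash
python3 -m crank '[[0.0013,0.002,0,-0.2,0,0,0.4]]'; python3 to.py .5493 .2375 .02 7
python3 - <<'E'
from h import *
p=snapshot('scene'); print('tin',fitcyl(p,np.array((.549,.2375)),.007,.028,.008,.032,.008))
p=snapshot('top'); print('tin',fitcyl(p,np.array((.549,.2375)),.007,.028,.008,.032,.008)); save(p,'t6')
E
```

```text
time_s: 24.2
eef_pos: [0.5494, 0.2374, 0.0217]
tool_rot: [2.083, 2.351, -0.003]
wrist_force: [-0.3, -0.2, -0.9]
gripper_width: 0.0559
t 24.2 pos [0.5494 0.2374 0.0217] w 0.0559 F [-0.3 -0.2 -0.9]
delta tool mm [ 0.1 -0.1  1.7] in goal frame [ 0.1 -0.1  1.7] len 2 turn [-0.08  0.09 -0.08]
tin (array([0.549 , 0.2375]), np.int64(0), np.float64(nan))
tin (array([0.549 , 0.2375]), np.int64(0), np.float64(nan))
  return _methods._mean(a, axis=axis, dtype=dtype,
  ret = ret.dtype.type(ret / rcount)
```

Occluded by the gripper. Lower until contact.

```bash
python3 -m crank '[[0,0,0.0015,0,0,0,0.4]]'; python3 to.py .5493 .2375 .02 7;python3 -m crank '[[0,0,0.001,0,0,0,0.4]]'; python3 to.py .5493 .2375 .02 7
```

```text
time_s: 24.4
eef_pos: [0.5503, 0.2386, 0.0216]
tool_rot: [2.082, 2.351, 0.001]
wrist_force: [0.2, -0.0, -0.9]
gripper_width: 0.0553
t 24.4 pos [0.5503 0.2386 0.0216] w 0.0553 F [ 0.2 -0.  -0.9]
delta tool mm [-1.  -1.2  1.6] in goal frame [-1.  -1.2  1.6] len 2 turn [ 0.09  0.03 -0.05]
time_s: 24.5
eef_pos: [0.5507, 0.2388, 0.0211]
tool_rot: [2.081, 2.351, 0.002]
wrist_force: [0.8, 0.1, -1.5]
gripper_width: 0.0557
t 24.5 pos [0.5507 0.2388 0.0211] w 0.0557 F [ 0.8  0.1 -1.5]
delta tool mm [-1.1 -1.6  1.1] in goal frame [-1.1 -1.6  1.1] len 2 turn [ 0.14  0.03 -0.05]
```

```bash
python3 -m crank '[[-0.001,-0.0015,0.002,0,0,0,0.4]]'; python3 to.py .5493 .2375 .02 7;python3 -m crank '[[0,0,0.001,0,0,0,0.4]]'; python3 to.py .5493 .2375 .02 7
```

```text
time_s: 24.6
eef_pos: [0.5498, 0.238, 0.0196]
tool_rot: [2.081, 2.35, 0.004]
wrist_force: [-0.6, 0.2, -1.2]
gripper_width: 0.0558
t 24.6 pos [0.5498 0.238  0.0196] w 0.0558 F [-0.6  0.2 -1.2]
delta tool mm [-0.4 -0.6 -0.4] in goal frame [-0.4 -0.6 -0.4] len 1 turn [ 0.22  0.   -0.04]
time_s: 24.7
eef_pos: [0.5495, 0.2378, 0.019]
tool_rot: [2.081, 2.35, 0.003]
wrist_force: [-3.2, -2.2, 6.9]
gripper_width: 0.0551
t 24.7 pos [0.5495 0.2378 0.019 ] w 0.0551 F [-3.2 -2.2  6.9]
delta tool mm [-0.2 -0.2 -1. ] in goal frame [-0.2 -0.2 -1. ] len 1 turn [ 0.19  0.05 -0.04]
```

Contact at the right spot. Release and rise slightly while opening.

```bash
python3 -m crank '[[0,0,0,0,0,0,0.66],[0,0,0,0,0,0,0.7],[0,0,0,0,0,0,0.8],[0,0,0,0,0,0,0.9],[0,0,0,0,0,0,0.95]]'; python3 to.py .5495 .2378 .019 7
```

```text
time_s: 25.2
eef_pos: [0.5502, 0.2379, 0.0195]
tool_rot: [2.08, 2.349, 0.006]
wrist_force: [0.4, -0.1, 1.1]
gripper_width: 0.0771
t 25.2 pos [0.5502 0.2379 0.0195] w 0.0771 F [ 0.4 -0.1  1.1]
delta tool mm [ 0.  -0.7  0.5] in goal frame [ 0.  -0.7  0.5] len 1 turn [ 0.29  0.03 -0.06]
```

```bash
python3 -m crank '[[0,0,-0.01,0,0,0,0.95],[0,0,-0.02,0,0,0,0.95],[0,0,-0.03,0,0,0,0.95],[0,0,-0.04,0,0,0,0.95],[-0.03,0,-0.04,0,0,0,0.95],[-0.04,0,-0.02,0,0,0,0.75],[-0.04,0,0,0,0,0,0.75]]'; python3 to.py .5735 .0138 .2
```

```text
time_s: 25.9
eef_pos: [0.5608, 0.1357, 0.1887]
tool_rot: [2.062, 2.369, 0.01]
wrist_force: [1.2, -0.4, -0.5]
gripper_width: 0.0734
t 25.9 pos [0.5608 0.1357 0.1887] w 0.0734 F [ 1.2 -0.4 -0.5]
delta tool mm [-122.4   -4.1  -11.7] in goal frame [ -2.5 122.5 -11.3] len 123 turn [ 9.000e-02 -4.200e-01  9.081e+01]
```

```bash
cat > chk.py <<'E'
from h import *
for n in ('scene','top'):
    p=snapshot(n)
    try: print(n,'tin',fitcyl(p,np.array((.549,.2375)),.007,.028,.008,.032,.008),top(p,(.549,.2375),.043,.036))
    except Exception as e: print(e)
    r=cut_out(p,'phone')[:1]
    for q in r:
        X,_=cloud(p,q['mask']); print('phone',q['conf'],np.round(np.median(X,0),4),cv2.minAreaRect((X[:,:2]*1000).astype(np.float32)))
    import time; save(p,'k%d_%s'%(p['shot'],n)); print('k%d_%s'%(p['shot'],n))
E
python3 chk.py
```

```text
scene tin (array([0.54994383, 0.23726088]), np.int64(232), np.float64(0.000450780180005602)) (array([0.5519, 0.2374, 0.042 ]), np.int64(662), array([550.3, 236.9]), 29.3)
phone 0.83 [0.4938 0.3266 0.0093] ((486.4036865234375, 326.36724853515625), (149.1523895263672, 70.11148071289062), 5.263983249664307)
k19_scene
top tin (array([0.55028533, 0.24495276]), np.int64(3), np.float64(2.6938617580501284e-05)) (array([0.5404, 0.2539, 0.0434]), np.int64(98), array([542.8, 250.1]), 21.8)
phone 0.74 [0.4824 0.3241 0.0106] ((483.99737548828125, 325.11590576171875), (149.77044677734375, 70.31463623046875), 4.951619625091553)
k20_top
```

```bash
python3 -m crank '[[-0.02,0,-0.01,0,0,8.5,0.75],[0,0,0,0,0,8.5,0.75],[0,0,0,0,0,8.5,0.75],[0,0,0,0,0,8.5,0.75],[0,0,0,0,0,8.5,0.75],[0,0,0,0,0,8.5,0.75],[0,0,0,0,0,8.5,0.75],[0,0,0,0,0,8.5,0.75]]'; python3 to.py .579 -.2855 .19
```

```text
time_s: 26.9
eef_pos: [0.5556, 0.1316, 0.1946]
tool_rot: [-3.027, -0.788, 0.006]
wrist_force: [-0.3, 0.3, 0.1]
gripper_width: 0.0653
t 26.9 pos [0.5556 0.1316 0.1946] w 0.0653 F [-0.3  0.3  0.1]
delta tool mm [-183.   375.6   -0.5] in goal frame [-28.3 416.8   4.6] len 418 turn [-0.78  0.16 22.09]
```

```bash
python3 -m crank '[[0,0,0,-0.7,0,8,0.75],[0,0,0,0,0,8,0.75],[0,0,0,0,0,6,0.75]]'; python3 to.py .579 -.2855 .19
```

```text
time_s: 27.2
eef_pos: [0.5527, 0.1394, 0.1941]
tool_rot: [-3.132, -0.187, 0.006]
wrist_force: [-0.5, 0.5, 0.5]
gripper_width: 0.0653
t 27.2 pos [0.5527 0.1394 0.1941] w 0.0653 F [-0.5  0.5  0.5]
delta tool mm [-24.4 425.    2.5] in goal frame [-26.4 424.9   4.1] len 426 turn [-0.23  0.21 -0.27]
```

```bash
python3 -m crank '[[-0.002,0.03,0,0,0,0,0.75],[-0.002,0.045,0,0,0,0,0.75],[-0.003,0.048,0,0,0,0,0.75],[-0.003,0.048,0,0,0,0,0.75],[-0.003,0.048,0,0,0,0,0.75],[-0.003,0.048,0,0,0,0,0.75],[-0.003,0.048,0,0,0,0,0.75],[-0.003,0.04,0,0,0,0,0.75]]'; python3 to.py .579 -.2855 .19; python3 chk.py
```

```text
time_s: 28.0
eef_pos: [0.5797, -0.1947, 0.1899]
tool_rot: [-3.114, -0.259, 0.007]
wrist_force: [0.6, 0.8, 0.2]
gripper_width: 0.0655
t 28.0 pos [ 0.5797 -0.1947  0.1899] w 0.0655 F [0.6 0.8 0.2]
delta tool mm [-15.7  89.4  -1.6] in goal frame [-12.   90.   -0.1] len 91 turn [-0.95  0.19  2.41]
scene tin (array([0.55001167, 0.23729899]), np.int64(231), np.float64(0.0004750974493917086)) (array([0.5519, 0.2374, 0.0421]), np.int64(657), array([550.1, 238.2]), 29.9)
phone 0.78 [0.4937 0.3263 0.0093] ((485.87371826171875, 327.2667541503906), (148.47027587890625, 71.38619232177734), 4.9989495277404785)
k21_scene
top tin (array([0.55004074, 0.23594626]), np.int64(77), np.float64(0.00031544250815407)) (array([0.5492, 0.2351, 0.0436]), np.int64(573), array([549.7, 235.7]), 29.0)
k22_top
```

```bash
python3 -c "
import cv2
a=cv2.imread('pics/k21_scene.png')[230:360,400:530];b=cv2.imread('pics/k22_top.png')[210:350,125:240]
cv2.imwrite('pics/kk.png',cv2.hconcat([cv2.resize(a,(390,390)),cv2.resize(b,(390,390))]))"; python3 -m crank '[[-0.006,0.03,0,-0.9,0.2,2.4,0.75],[-0.003,0.035,0,0,0,0,0.75],[0,0.01,0,0,0,0,0.75],[0,0,0,0,0,0,0.75]]'; python3 to.py .579 -.2855 .15
```

```text
time_s: 28.6
eef_pos: [0.5849, -0.258, 0.1891]
tool_rot: [-3.128, -0.216, -0.002]
wrist_force: [0.4, 0.5, -0.2]
gripper_width: 0.0651
t 28.6 pos [ 0.5849 -0.258   0.1891] w 0.0651 F [ 0.4  0.5 -0.2]
delta tool mm [-9.7 26.6 38.9] in goal frame [-9.2 26.5 39.1] len 48 turn [-0.37 -0.1   0.8 ]
```

View pics/kk.png

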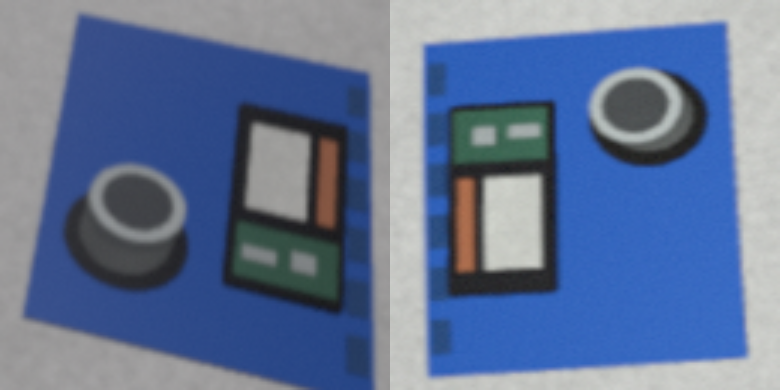

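```bash
python3 -m crank '[[-0.009,0.026,0.015,-0.3,0,0.7,0.75],[0,0,0.02,0,0,0,0.75]]'; python3 to.py .5795 -.2857 .055;  python3 -m crank '[[0,0,0,0,0,0,0.75]]'; python3 to.py .5795 -.2857 .055
```

```text
time_s: 28.8
eef_pos: [0.5826, -0.2824, 0.1561]
tool_rot: [3.134, 0.205, 0.012]
wrist_force: [-0.4, -1.4, -0.8]
gripper_width: 0.0654
t 28.8 pos [ 0.5826 -0.2824  0.1561] w 0.0654 F [-0.4 -1.4 -0.8]
delta tool mm [ -4.3   2.7 101.1] in goal frame [ -3.5   2.8 101.1] len 101 turn [ 0.08 -0.42  0.39]
time_s: 28.9
eef_pos: [0.5813, -0.2798, 0.1531]
tool_rot: [-3.132, -0.209, -0.005]
wrist_force: [-0.3, 0.2, -0.3]
gripper_width: 0.0653
t 28.9 pos [ 0.5813 -0.2798  0.1531] w 0.0653 F [-0.3  0.2 -0.3]
delta tool mm [-2.9  5.9 98.1] in goal frame [-2.5  5.6 98.1] len 98 turn [-0.16 -0.2   0.52]
```

```bash
python3 -m crank '[[-0.002,0.005,0.02,-0.2,-0.2,0.5,0.75],[0,0,0.02,0,0,0,0.75]]'; python3 to.py .5795 -.2857 .055
```

```text
time_s: 29.1
eef_pos: [0.5824, -0.2841, 0.1157]
tool_rot: [3.132, 0.198, 0.008]
wrist_force: [-1.0, 1.4, -0.4]
gripper_width: 0.065
t 29.1 pos [ 0.5824 -0.2841  0.1157] w 0.065 F [-1.   1.4 -0.4]
delta tool mm [-3.4  1.  60.7] in goal frame [-3.1  1.3 60.7] len 61 turn [ 0.23 -0.27  0.14]
```

```bash
python3 -m crank '[[-0.003,0.001,0.02,0.2,-0.3,0.1,0.75],[0,0,0.02,0,0,0,0.75]]'; python3 to.py .5795 -.2857 .055
```

```text
time_s: 29.3
eef_pos: [0.5805, -0.2841, 0.0755]
tool_rot: [3.134, 0.199, 0.001]
wrist_force: [-0.3, -0.6, 0.0]
gripper_width: 0.0654
t 29.3 pos [ 0.5805 -0.2841  0.0755] w 0.0654 F [-0.3 -0.6  0. ]
delta tool mm [-1.3  1.5 20.5] in goal frame [-1.2  1.5 20.5] len 21 turn [ 0.07 -0.05  0.18]
```

```bash
python3 -m crank '[[-0.001,0.0015,0.012,0,0,0.1,0.75],[0,0,0.006,0,0,0,0.75]]'; python3 to.py .5795 -.2857 .055
```

```text
time_s: 29.5
eef_pos: [0.5785, -0.2843, 0.0546]
tool_rot: [-3.134, -0.199, 0.003]
wrist_force: [-0.4, 0.2, 0.3]
gripper_width: 0.0657
t 29.5 pos [ 0.5785 -0.2843  0.0546] w 0.0657 F [-0.4  0.2  0.3]
delta tool mm [ 0.8  1.5 -0.4] in goal frame [ 0.8  1.5 -0.4] len 2 turn [-0.07  0.12  0.17]
```

```bash
python3 -m crank '[[0.0008,0.0012,0,0,0.1,0.1,0.6],[0,0,0,0,0,0,0.3],[0,0,0,0,0,0,0.2],[0,0,0,0,0,0,0.2],[0,0,0,0,0,0,0.2]]' 25; python3 to.py .5795 -.2857 .055; python3 -m crank '[[0,0,-0.02,0,0,0,0.2],[0,0,-0.035,0,0,0,0.2],[0,0,-0.035,0,0,0,0.2]]';  python3 to.py .6378 -.0365 .145
```

```text
time_s: 30.0
eef_pos: [0.5808, -0.2856, 0.0565]
tool_rot: [3.135, 0.197, 0.003]
wrist_force: [0.1, 0.4, -1.1]
gripper_width: 0.0396
t 30.0 pos [ 0.5808 -0.2856  0.0565] w 0.0396 F [ 0.1  0.4 -1.1]
delta tool mm [-1.3 -0.1  1.5] in goal frame [-1.3 -0.1  1.5] len 2 turn [ 0.01 -0.12  0.08]
time_s: 30.3
eef_pos: [0.5762, -0.284, 0.1423]
tool_rot: [-3.129, -0.197, 0.014]
wrist_force: [1.2, 0.3, -0.4]
gripper_width: 0.0395
t 30.3 pos [ 0.5762 -0.284   0.1423] w 0.0395 F [ 1.2  0.3 -0.4]
delta tool mm [  92.1 -237.9   -1.7] in goal frame [  91.7 -238.    -2.7] len 255 turn [-0.43  0.5   0.1 ]
```

```bash
python3 -m crank '[[0.012,-0.03,0,-0.4,0.5,0,0.2],[0.013,-0.034,0,0,0,0,0.2],[0.013,-0.034,0,0,0,0,0.2],[0.013,-0.034,0,0,0,0,0.2],[0.013,-0.034,0,0,0,0,0.2],[0.013,-0.034,0,0,0,0,0.2],[0.013,-0.033,0,0,0,0,0.2],[0,0,0,0,0,0,0.2]]';  python3 to.py .6378 -.0365 .12
```

```text
time_s: 31.1
eef_pos: [0.6418, -0.0372, 0.1495]
tool_rot: [3.129, 0.186, 0.018]
wrist_force: [-0.9, 1.5, -1.0]
gripper_width: 0.0393
t 31.1 pos [ 0.6418 -0.0372  0.1495] w 0.0393 F [-0.9  1.5 -1. ]
delta tool mm [-4.2 -1.4 29.5] in goal frame [-3.9 -1.2 29.5] len 30 turn [ 0.45 -0.64 -0.31]
```

```bash
python3 -m crank '[[-0.004,-0.001,0.015,0.4,-0.6,-0.3,0.2],[0,0,0.018,0,0,0,0.2],[0,0,0,0,0,0,0.2]]';  python3 to.py .6378 -.0365 .08
```

```text
time_s: 31.4
eef_pos: [0.6367, -0.0371, 0.1139]
tool_rot: [3.134, 0.197, -0.003]
wrist_force: [0.3, -1.4, -1.2]
gripper_width: 0.0394
t 31.4 pos [ 0.6367 -0.0371  0.1139] w 0.0394 F [ 0.3 -1.4 -1.2]
delta tool mm [ 1.3 -0.5 33.9] in goal frame [ 1.2 -0.5 33.9] len 34 turn [0.07 0.1  0.1 ]
```

```bash
python3 -m crank '[[0.001,-0.0005,0.018,0,0.1,0.1,0.2],[0,0,0.016,0,0,0,0.2]]';  python3 to.py .6378 -.0365 .062
python3 - <<'E'
from h import *
p=snapshot('scene'); save(p,'s7'); print(bot(p,(.637,-.037),.031))
E
```

```text
time_s: 31.6
eef_pos: [0.6383, -0.0393, 0.0802]
tool_rot: [3.134, 0.189, 0.003]
wrist_force: [-0.0, 0.2, -2.6]
gripper_width: 0.0396
t 31.6 pos [ 0.6383 -0.0393  0.0802] w 0.0396 F [-0.   0.2 -2.6]
delta tool mm [-0.2 -2.9 18.2] in goal frame [-0.1 -2.8 18.2] len 18 turn [ 0.14 -0.11 -0.19]
[([0.6371, -0.0394], 483, 0.0007), ([0.637, -0.0407], 101, 0.0011)]
```

```bash
python3 -m crank '[[0.0005,-0.0028,0.009,0.1,-0.1,-0.2,0.2]]';  python3 to.py .6386 -.0365 .061; python3 -m crank '[[0,0,0.004,0,0,0,0.2]]';  python3 to.py .6386 -.0365 .061
```

```text
time_s: 31.75
eef_pos: [0.6376, -0.0379, 0.0688]
tool_rot: [3.135, 0.192, -0.003]
wrist_force: [0.3, 0.2, -1.1]
gripper_width: 0.0396
t 31.75 pos [ 0.6376 -0.0379  0.0688] w 0.0396 F [ 0.3  0.2 -1.1]
delta tool mm [ 1.2 -1.2  7.8] in goal frame [ 1.2 -1.2  7.8] len 8 turn [ 0.04  0.13 -0.08]
time_s: 31.85
eef_pos: [0.6368, -0.038, 0.0635]
tool_rot: [3.135, 0.192, -0.007]
wrist_force: [-0.3, 1.3, -2.0]
gripper_width: 0.0394
t 31.85 pos [ 0.6368 -0.038   0.0635] w 0.0394 F [-0.3  1.3 -2. ]
delta tool mm [ 2.  -1.2  2.5] in goal frame [ 2.  -1.2  2.5] len 3 turn [-0.    0.24 -0.09]
```

```bash
python3 -m crank '[[0.0022,-0.0012,0,0,0.2,-0.1,0.2]]';  python3 to.py .6386 -.0365 .061; python3 -m crank '[[0,0,0.0018,0,0,0,0.2]]';  python3 to.py .6386 -.0365 .061
```

```text
time_s: 31.95
eef_pos: [0.6386, -0.037, 0.0631]
tool_rot: [3.135, 0.194, -0.002]
wrist_force: [0.4, 0.1, -1.6]
gripper_width: 0.0394
t 31.95 pos [ 0.6386 -0.037   0.0631] w 0.0394 F [ 0.4  0.1 -1.6]
delta tool mm [ 0.  -0.5  2.1] in goal frame [ 0.  -0.5  2.1] len 2 turn [ 0.    0.08 -0.02]
time_s: 32.05
eef_pos: [0.6393, -0.0366, 0.0619]
tool_rot: [-3.135, -0.195, -0.0]
wrist_force: [-0.1, 0.6, -1.5]
gripper_width: 0.0391
t 32.05 pos [ 0.6393 -0.0366  0.0619] w 0.0391 F [-0.1  0.6 -1.5]
delta tool mm [-0.7 -0.2  0.9] in goal frame [-0.7 -0.2  0.9] len 1 turn [-0.01 -0.    0.  ]
```

```bash
python3 -m crank '[[-0.0007,0,0.0018,0,0,0,0.2]]';  python3 to.py .6386 -.0365 .061; python3 -m crank '[[0,0,0.0012,0,0,0,0.2]]';  python3 to.py .6386 -.0365 .061
```

```text
time_s: 32.15
eef_pos: [0.6393, -0.0367, 0.0611]
tool_rot: [3.135, 0.195, 0.002]
wrist_force: [-1.6, -1.0, 6.2]
gripper_width: 0.0393
t 32.15 pos [ 0.6393 -0.0367  0.0611] w 0.0393 F [-1.6 -1.   6.2]
delta tool mm [-0.6 -0.3  0.1] in goal frame [-0.6 -0.3  0.1] len 1 turn [ 0.03 -0.07  0.  ]
time_s: 32.25
eef_pos: [0.6395, -0.0367, 0.0612]
tool_rot: [3.135, 0.195, 0.003]
wrist_force: [-4.2, -1.1, 6.5]
gripper_width: 0.0396
t 32.25 pos [ 0.6395 -0.0367  0.0612] w 0.0396 F [-4.2 -1.1  6.5]
delta tool mm [-0.9 -0.3  0.2] in goal frame [-0.9 -0.3  0.2] len 1 turn [ 0.06 -0.1   0.01]
```

Contact. Release, rise, and check red.

```bash
python3 -m crank '[[0,0,0,0,0,0,0.45],[0,0,0,0,0,0,0.6],[0,0,0,0,0,0,0.75],[0,0,0,0,0,0,0.75],[0,0,0,0,0,0,0.75]]'; python3 -m crank '[[0,0,-0.02,0,0,0,0.75],[0,0,-0.04,0,0,0,0.75],[0,0,-0.04,0,0,0,0.75],[0,0,-0.02,0,0,0,0.75]]';  python3 to.py .5022 -.2725 .19
python3 - <<'E'
from h import *
p=snapshot('scene'); save(p,'s8'); print(bot(p,(.637,-.037)),bot(p,(.5022,-.2725),.004),bot(p,(.4252,-.261),.004))
E
```

```text
time_s: 32.75
eef_pos: [0.6409, -0.0364, 0.0623]
tool_rot: [3.134, 0.195, 0.009]
wrist_force: [0.3, 0.2, 0.6]
gripper_width: 0.0616
time_s: 33.15
eef_pos: [0.6374, -0.0364, 0.1811]
tool_rot: [-3.134, -0.196, 0.006]
wrist_force: [0.5, 0.3, -0.5]
gripper_width: 0.065
t 33.15 pos [ 0.6374 -0.0364  0.1811] w 0.065 F [ 0.5  0.3 -0.5]
delta tool mm [-163.5  217.4   -8.6] in goal frame [-163.3  217.6   -8.9] len 272 turn [-0.07  0.22  0.05]
[([0.6386, -0.037], 377, 0.0004), ([0.6383, -0.0369], 70, 0.0003)] [([0.5024, -0.2725], 259, 0.0007), ([0.5022, -0.2724], 24, 0.0003)] [([0.4242, -0.2612], 3, 0.0002), ([0.4252, -0.261], 0, nan)]
  return _methods._mean(a, axis=axis, dtype=dtype,
  ret = ret.dtype.type(ret / rcount)
```

```bash
python3 -m crank '[[-0.022,0.03,-0.002,0,0.2,0,0.75],[-0.024,0.032,0,0,0,0,0.75],[-0.024,0.032,0,0,0,0,0.75],[-0.024,0.032,0,0,0,0,0.75],[-0.024,0.032,0,0,0,0,0.75],[-0.024,0.032,0,0,0,0,0.75],[-0.018,0.024,0,0,0,0,0.75],[0,0,0,0,0,0,0.75]]';  python3 to.py .5023 -.2725 .15
```

```text
time_s: 34.0
eef_pos: [0.5034, -0.2752, 0.1842]
tool_rot: [-3.134, -0.203, -0.014]
wrist_force: [-0.4, -0.2, 0.1]
gripper_width: 0.0651
t 34.0 pos [ 0.5034 -0.2752  0.1842] w 0.0651 F [-0.4 -0.2  0.1]
delta tool mm [-1.1 -2.8 34.2] in goal frame [-0.8 -2.8 34.2] len 34 turn [ 0.   -0.5   0.32]
```

```bash
python3 -m crank '[[-0.001,-0.003,0.02,0,-0.5,0.3,0.75],[0,0,0.02,0,0,0,0.75]]';  python3 to.py .5023 -.2725 .055; python3 -m crank '[[0,0,0.02,0,0,0,0.75]]';  python3 to.py .5023 -.2725 .055
```

```text
time_s: 34.2
eef_pos: [0.5036, -0.2743, 0.1458]
tool_rot: [3.132, 0.189, 0.008]
wrist_force: [0.4, 0.6, 0.2]
gripper_width: 0.065
t 34.2 pos [ 0.5036 -0.2743  0.1458] w 0.065 F [0.4 0.6 0.2]
delta tool mm [-1.5 -2.3 90.8] in goal frame [-1.1 -1.9 90.8] len 91 turn [ 0.22 -0.27 -0.19]
time_s: 34.3
eef_pos: [0.5042, -0.274, 0.1253]
tool_rot: [3.132, 0.189, 0.009]
wrist_force: [-1.1, -0.4, -0.2]
gripper_width: 0.0656
t 34.3 pos [ 0.5042 -0.274   0.1253] w 0.0656 F [-1.1 -0.4 -0.2]
delta tool mm [-2.2 -2.  70.3] in goal frame [-1.7 -1.7 70.3] len 70 turn [ 0.25 -0.33 -0.18]
```

```bash
python3 -m crank '[[-0.002,-0.002,0.02,0.2,-0.3,-0.2,0.75],[0,0,0.02,0,0,0,0.75]]';  python3 to.py .5023 -.2725 .055; python3 -m crank '[[0,0,0.014,0,0,0,0.75]]';  python3 to.py .5023 -.2725 .055
```

```text
time_s: 34.5
eef_pos: [0.5029, -0.2706, 0.0834]
tool_rot: [3.135, 0.198, 0.002]
wrist_force: [0.7, 0.1, -0.4]
gripper_width: 0.0652
t 34.5 pos [ 0.5029 -0.2706  0.0834] w 0.0652 F [ 0.7  0.1 -0.4]
delta tool mm [-0.9  1.8 28.4] in goal frame [-0.8  1.8 28.4] len 28 turn [ 0.02 -0.07  0.12]
time_s: 34.6
eef_pos: [0.5027, -0.2695, 0.0677]
tool_rot: [-3.134, -0.199, -0.0]
wrist_force: [-1.0, -0.0, -0.5]
gripper_width: 0.0655
t 34.6 pos [ 0.5027 -0.2695  0.0677] w 0.0655 F [-1.  -0.  -0.5]
delta tool mm [-0.8  3.  12.7] in goal frame [-0.7  2.9 12.7] len 13 turn [-0.06 -0.02  0.18]
```

```bash
python3 -m crank '[[-0.0007,0.003,0.009,0,0,0.2,0.75],[0,0,0.002,0,0,0,0.75]]';  python3 to.py .5023 -.2725 .055
```

```text
time_s: 34.8
eef_pos: [0.5018, -0.2711, 0.0542]
tool_rot: [-3.132, -0.196, 0.003]
wrist_force: [-0.0, 0.7, 0.1]
gripper_width: 0.0652
t 34.8 pos [ 0.5018 -0.2711  0.0542] w 0.0652 F [-0.   0.7  0.1]
delta tool mm [ 0.3  1.5 -0.8] in goal frame [ 0.3  1.5 -0.8] len 2 turn [-0.2   0.1   0.05]
```

```bash
python3 -m crank '[[0,0.0012,0,-0.2,0.1,0,0.6],[0,0,0,0,0,0,0.3],[0,0,0,0,0,0,0.2],[0,0,0,0,0,0,0.2],[0,0,0,0,0,0,0.2]]' 25; python3 to.py .5023 -.2725 .055; python3 -m crank '[[0,0,-0.02,0,0,0,0.2],[0,0,-0.035,0,0,0,0.2],[0,0,-0.035,0,0,0,0.2]]';  python3 to.py .6235 .0784 .15
```

```text
time_s: 35.3
eef_pos: [0.5039, -0.2731, 0.0568]
tool_rot: [3.133, 0.195, 0.006]
wrist_force: [-0.1, -0.4, -1.5]
gripper_width: 0.0394
t 35.3 pos [ 0.5039 -0.2731  0.0568] w 0.0394 F [-0.1 -0.4 -1.5]
delta tool mm [-1.5 -0.8  1.8] in goal frame [-1.5 -0.8  1.8] len 2 turn [ 0.16 -0.21  0.04]
time_s: 35.6
eef_pos: [0.499, -0.271, 0.1431]
tool_rot: [-3.13, -0.196, 0.01]
wrist_force: [-0.6, -1.5, -1.4]
gripper_width: 0.0395
t 35.6 pos [ 0.499  -0.271   0.1431] w 0.0395 F [-0.6 -1.5 -1.4]
delta tool mm [ 167.  -331.2   -6.1] in goal frame [ 166.7 -331.3   -6.9] len 371 turn [-0.32  0.36  0.06]
```

```bash
python3 -m crank '[[0.004,-0.008,-0.035,-0.3,0.3,0,0.2],[0.016,-0.032,-0.01,0,0,0,0.2],[0.017,-0.034,0,0,0,0,0.2],[0.017,-0.034,0,0,0,0,0.2],[0.017,-0.034,0,0,0,0,0.2]]';  python3 to.py .6235 .0784 .185
```

```text
time_s: 36.1
eef_pos: [0.5543, -0.1275, 0.1958]
tool_rot: [3.126, 0.17, 0.011]
wrist_force: [1.6, 0.2, -1.7]
gripper_width: 0.0398
t 36.1 pos [ 0.5543 -0.1275  0.1958] w 0.0398 F [ 1.6  0.2 -1.7]
delta tool mm [  91.  -197.3    9.2] in goal frame [  94.1 -195.7   10.8] len 217 turn [ 0.62 -0.35 -0.89]
```

```bash
python3 -m crank '[[0.013,-0.032,0,0.6,-0.3,-0.9,0.2],[0.016,-0.032,0,0,0,0,0.2],[0.016,-0.032,0,0,0,0,0.2],[0.016,-0.032,0,0,0,0,0.2],[0.016,-0.032,0,0,0,0,0.2],[0.01,-0.02,0,0,0,0,0.2],[0,0,0,0,0,0,0.2]]';  python3 to.py .6235 .0784 .15
```

```text
time_s: 36.8
eef_pos: [0.6195, 0.0771, 0.1954]
tool_rot: [-3.132, -0.209, -0.002]
wrist_force: [0.1, -0.2, -1.7]
gripper_width: 0.0394
t 36.8 pos [0.6195 0.0771 0.1954] w 0.0394 F [ 0.1 -0.2 -1.7]
delta tool mm [ 4.1 -0.7 45.4] in goal frame [ 4.1 -0.8 45.4] len 46 turn [-0.14 -0.08  0.52]
```

```bash
python3 -m crank '[[0.004,0,0.022,-0.1,0,0.5,0.2],[0,0,0.022,0,0,0,0.2]]';  python3 to.py .6235 .0784 .1; python3 -m crank '[[0,0,0.02,0,0,0,0.2]]';  python3 to.py .6235 .0784 .1
```

```text
time_s: 37.0
eef_pos: [0.6256, 0.0781, 0.1537]
tool_rot: [3.135, 0.196, 0.011]
wrist_force: [-1.0, -0.7, -2.7]
gripper_width: 0.0392
t 37.0 pos [0.6256 0.0781 0.1537] w 0.0392 F [-1.  -0.7 -2.7]
delta tool mm [-2.5 -0.6 53.6] in goal frame [-2.1 -0.6 53.7] len 54 turn [ 0.03 -0.41  0.07]
time_s: 37.1
eef_pos: [0.6257, 0.077, 0.1329]
tool_rot: [3.134, 0.195, 0.011]
wrist_force: [-0.3, 0.0, -1.8]
gripper_width: 0.0392
t 37.1 pos [0.6257 0.077  0.1329] w 0.0392 F [-0.3  0.  -1.8]
delta tool mm [-2.3 -1.8 32.8] in goal frame [-2.  -1.7 32.9] len 33 turn [ 0.09 -0.41  0.03]
```

```bash
python3 -m crank '[[-0.002,-0.002,0.02,0.1,-0.4,0,0.2],[0,0,0.015,0,0,0,0.2]]';  python3 to.py .6235 .0784 .07; python3 -m crank '[[0,0,0.015,0,0,0,0.2]]';  python3 to.py .6235 .0784 .07
python3 - <<'E'
from h import *
p=snapshot('scene'); s=get_state()['eef_pos']; print(s,bot(p,(.623,.078),s[2]-.052))
E
```

```text
time_s: 37.3
eef_pos: [0.6226, 0.076, 0.095]
tool_rot: [3.134, 0.191, -0.003]
wrist_force: [1.0, 0.1, -1.3]
gripper_width: 0.0395
t 37.3 pos [0.6226 0.076  0.095 ] w 0.0395 F [ 1.   0.1 -1.3]
delta tool mm [ 1.2 -2.3 25. ] in goal frame [ 1.2 -2.2 25. ] len 25 turn [ 0.08  0.13 -0.11]
time_s: 37.4
eef_pos: [0.6226, 0.0751, 0.0789]
tool_rot: [3.134, 0.19, -0.004]
wrist_force: [0.0, -0.4, -1.3]
gripper_width: 0.0396
t 37.4 pos [0.6226 0.0751 0.0789] w 0.0396 F [ 0.  -0.4 -1.3]
delta tool mm [ 1.3 -3.1  8.9] in goal frame [ 1.3 -3.1  8.9] len 10 turn [ 0.11  0.14 -0.16]
[0.62061372 0.07467765 0.07585068] [([0.6214, 0.0751], 461, 0.0005), ([0.6214, 0.0743], 81, 0.0004)]
```

```bash
python3 to.py .6233 .0784 .062; python3 -m crank '[[0.0022,-0.0033,0.004,0.1,0.2,-0.2,0.2],[0,0,0.005,0,0,0,0.2]]';  python3 to.py .6233 .0784 .062
```

```text
t 37.45 pos [0.6206 0.0747 0.0759] w 0.0396 F [-1.3 -0.8 -3.8]
delta tool mm [ 3.2 -3.4 13.8] in goal frame [ 3.1 -3.4 13.9] len 15 turn [ 0.09  0.41 -0.17]
time_s: 37.65
eef_pos: [0.6228, 0.0782, 0.0663]
tool_rot: [-3.135, -0.195, 0.005]
wrist_force: [0.8, 0.6, -1.4]
gripper_width: 0.0396
t 37.65 pos [0.6228 0.0782 0.0663] w 0.0396 F [ 0.8  0.6 -1.4]
delta tool mm [ 0.6 -0.1  4.3] in goal frame [ 0.5 -0.1  4.3] len 4 turn [-0.03  0.18  0.02]
```

```bash
python3 -m crank '[[0.0005,0,0.003,0,0.2,0,0.2]]';  python3 to.py .6233 .0784 .062;  python3 -m crank '[[0,0,0.0015,0,0,0,0.2]]';  python3 to.py .6233 .0784 .062
```

```text
time_s: 37.75
eef_pos: [0.6236, 0.0784, 0.0633]
tool_rot: [-3.135, -0.195, -0.002]
wrist_force: [0.4, 0.5, -1.4]
gripper_width: 0.0394
t 37.75 pos [0.6236 0.0784 0.0633] w 0.0394 F [ 0.4  0.5 -1.4]
delta tool mm [-0.3 -0.1  1.3] in goal frame [-0.3 -0.1  1.3] len 1 turn [-0.03 -0.06  0.02]
time_s: 37.85
eef_pos: [0.6238, 0.0785, 0.0619]
tool_rot: [-3.135, -0.195, -0.003]
wrist_force: [-0.1, 0.5, -1.0]
gripper_width: 0.0395
t 37.85 pos [0.6238 0.0785 0.0619] w 0.0395 F [-0.1  0.5 -1. ]
delta tool mm [-0.6  0.1 -0.1] in goal frame [-0.6  0.1 -0.1] len 1 turn [-0.03 -0.1   0.03]
```

```bash
python3 -m crank '[[-0.0005,0,0.0015,0,0,0,0.2]]';  python3 -m crank '[[0,0,0.001,0,0,0,0.2]]';  python3 to.py .6233 .0784 .062
```

```text
time_s: 37.95
eef_pos: [0.6241, 0.0787, 0.0615]
tool_rot: [-3.135, -0.195, -0.005]
wrist_force: [-1.6, -0.4, 5.4]
gripper_width: 0.0396
time_s: 38.05
eef_pos: [0.6243, 0.0787, 0.0615]
tool_rot: [3.135, 0.195, 0.006]
wrist_force: [-2.2, -0.5, 4.5]
gripper_width: 0.0396
t 38.05 pos [0.6243 0.0787 0.0615] w 0.0396 F [-2.2 -0.5  4.5]
delta tool mm [-1.1  0.2 -0.5] in goal frame [-1.1  0.2 -0.5] len 1 turn [ 0.02 -0.23  0.03]
```

```bash
python3 -m crank '[[0,0,0,0,0,0,0.45],[0,0,0,0,0,0,0.6],[0,0,0,0,0,0,0.75],[0,0,0,0,0,0,0.75],[0,0,0,0,0,0,0.75]]'; python3 -m crank '[[0,0,-0.02,0,0,0,0.75],[0,0,-0.04,0,0,0,0.75],[0,0,-0.04,0,0,0,0.75],[0,0,-0.03,0,0,0,0.75]]';  python3 to.py .4252 -.261 .19
python3 - <<'E'
from h import *
p=snapshot('scene'); save(p,'s9'); print(bot(p,(.637,-.037)),bot(p,(.6233,.0784)),bot(p,(.4252,-.261),.004))
E
```

```text
time_s: 38.55
eef_pos: [0.6256, 0.079, 0.0625]
tool_rot: [-3.135, -0.195, -0.011]
wrist_force: [0.4, -0.1, -0.6]
gripper_width: 0.0613
time_s: 38.95
eef_pos: [0.6211, 0.078, 0.1902]
tool_rot: [-3.135, -0.196, 0.007]
wrist_force: [0.6, 0.6, 0.2]
gripper_width: 0.0656
t 38.95 pos [0.6211 0.078  0.1902] w 0.0656 F [0.6 0.6 0.2]
delta tool mm [-236.6  311.9    0.9] in goal frame [-2.363e+02  3.122e+02  2.000e-01] len 391 turn [-0.07  0.27  0.07]
[([0.6386, -0.0369], 377, 0.0004), ([0.6382, -0.037], 75, 0.0005)] [([0.6238, 0.0792], 397, 0.0005), ([0.6232, 0.0787], 73, 0.0004)] [([0.4253, -0.2611], 333, 0.0007), ([0.4251, -0.2615], 63, 0.0007)]
```

Yellow is within 1 mm. Now green.

```bash
python3 -m crank '[[-0.02,0.027,0,0,0.2,0,0.75],[-0.026,0.034,0,0,0,0,0.75],[-0.026,0.034,0,0,0,0,0.75],[-0.026,0.034,0,0,0,0,0.75],[-0.026,0.034,0,0,0,0,0.75],[-0.026,0.034,0,0,0,0,0.75]]';  python3 to.py .4252 -.261 .19
```

```text
time_s: 39.6
eef_pos: [0.5009, -0.1334, 0.1961]
tool_rot: [-3.128, -0.22, -0.028]
wrist_force: [1.1, -0.5, 0.3]
gripper_width: 0.0656
t 39.6 pos [ 0.5009 -0.1334  0.1961] w 0.0656 F [ 1.1 -0.5  0.3]
delta tool mm [-92.9 115.8   3.9] in goal frame [-90.9 117.3   6.1] len 149 turn [-0.25 -1.05  0.93]
```

```bash
python3 -m crank '[[-0.024,0.03,0,-0.2,-1,0.9,0.75],[-0.026,0.03,0,0,0,0,0.75],[-0.026,0.03,0,0,0,0,0.75],[-0.01,0.012,0,0,0,0,0.75],[0,0,0,0,0,0,0.75]]';  python3 to.py .4252 -.261 .15
```

```text
time_s: 40.1
eef_pos: [0.4206, -0.2567, 0.1953]
tool_rot: [3.133, 0.175, -0.001]
wrist_force: [1.1, 0.3, 0.1]
gripper_width: 0.0655
t 40.1 pos [ 0.4206 -0.2567  0.1953] w 0.0655 F [1.1 0.3 0.1]
delta tool mm [ 4.1  4.6 45.3] in goal frame [ 4.   4.8 45.3] len 46 turn [ 0.22  0.03 -0.69]
```

```bash
python3 -m crank '[[0.004,0.004,0.022,0.2,0,-0.6,0.75],[0,0,0.022,0,0,0,0.75]]';  python3 to.py .4252 -.261 .055; python3 -m crank '[[0,0,0.02,0,0,0,0.75]]';  python3 to.py .4252 -.261 .055
```

```text
time_s: 40.3
eef_pos: [0.4283, -0.2609, 0.1537]
tool_rot: [3.13, 0.192, 0.009]
wrist_force: [1.0, -0.5, -0.2]
gripper_width: 0.0654
t 40.3 pos [ 0.4283 -0.2609  0.1537] w 0.0654 F [ 1.  -0.5 -0.2]
delta tool mm [-3.6 -0.8 98.6] in goal frame [-3.1 -0.2 98.7] len 99 turn [ 0.32 -0.32 -0.09]
time_s: 40.4
eef_pos: [0.4296, -0.2597, 0.1331]
tool_rot: [3.13, 0.194, 0.011]
wrist_force: [0.0, -0.6, -0.3]
gripper_width: 0.0652
t 40.4 pos [ 0.4296 -0.2597  0.1331] w 0.0652 F [ 0.  -0.6 -0.3]
delta tool mm [-5.   0.3 78.1] in goal frame [-4.5  0.7 78.1] len 78 turn [ 0.33 -0.38 -0.  ]
```

```bash
python3 -m crank '[[-0.005,0,0.02,0.3,-0.4,0,0.75],[0,0,0.02,0,0,0,0.75]]';  python3 to.py .4252 -.261 .055; python3 -m crank '[[0,0,0.018,0,0,0,0.75]]';  python3 to.py .4252 -.261 .055
```

```text
time_s: 40.6
eef_pos: [0.427, -0.2574, 0.0917]
tool_rot: [-3.135, -0.201, -0.002]
wrist_force: [-0.1, -0.5, -0.7]
gripper_width: 0.0657
t 40.6 pos [ 0.427  -0.2574  0.0917] w 0.0657 F [-0.1 -0.5 -0.7]
delta tool mm [-2.3  3.3 36.7] in goal frame [-2.3  3.3 36.7] len 37 turn [-0.   -0.08  0.24]
time_s: 40.7
eef_pos: [0.4281, -0.2557, 0.0727]
tool_rot: [-3.134, -0.205, -0.003]
wrist_force: [0.5, 0.0, -0.3]
gripper_width: 0.0656
t 40.7 pos [ 0.4281 -0.2557  0.0727] w 0.0656 F [ 0.5  0.  -0.3]
delta tool mm [-3.6  4.9 17.7] in goal frame [-3.5  4.9 17.7] len 19 turn [-0.04 -0.12  0.37]
```

```bash
python3 -m crank '[[-0.0035,0.005,0.01,0,-0.1,0.4,0.75],[0,0,0.006,0,0,0,0.75]]';  python3 to.py .4252 -.261 .055
```

```text
time_s: 40.9
eef_pos: [0.4258, -0.2582, 0.0545]
tool_rot: [-3.132, -0.199, 0.002]
wrist_force: [0.2, -0.8, 0.8]
gripper_width: 0.0653
t 40.9 pos [ 0.4258 -0.2582  0.0545] w 0.0653 F [ 0.2 -0.8  0.8]
delta tool mm [-0.9  2.7 -0.5] in goal frame [-0.9  2.7 -0.5] len 3 turn [-0.2   0.05  0.17]
```

```bash
python3 -m crank '[[-0.001,0.0025,0,-0.2,0,0.1,0.6],[0,0,0,0,0,0,0.3],[0,0,0,0,0,0,0.2],[0,0,0,0,0,0,0.2],[0,0,0,0,0,0,0.2]]' 25; python3 to.py .4252 -.261 .055; python3 -m crank '[[0,0,-0.02,0,0,0,0.2],[0,0,-0.035,0,0,0,0.2],[0,0,-0.035,0,0,0,0.2]]';  python3 to.py .5735 .0138 .145
```

```text
time_s: 41.4
eef_pos: [0.4271, -0.2609, 0.0564]
tool_rot: [3.134, 0.198, 0.003]
wrist_force: [-0.6, 0.1, -2.3]
gripper_width: 0.0394
t 41.4 pos [ 0.4271 -0.2609  0.0564] w 0.0394 F [-0.6  0.1 -2.3]
delta tool mm [-1.9 -0.1  1.4] in goal frame [-1.9 -0.1  1.4] len 2 turn [ 0.11 -0.1   0.12]
time_s: 41.7
eef_pos: [0.4227, -0.2583, 0.1436]
tool_rot: [-3.129, -0.198, 0.011]
wrist_force: [0.6, -1.2, -1.1]
gripper_width: 0.0392
t 41.7 pos [ 0.4227 -0.2583  0.1436] w 0.0392 F [ 0.6 -1.2 -1.1]
delta tool mm [ 183.8 -251.    -0.9] in goal frame [ 183.2 -251.4   -1.4] len 311 turn [-0.4   0.39  0.13]
```

```bash
python3 -m crank '[[0.02,-0.027,-0.005,-0.4,0.4,0.1,0.2],[0.024,-0.033,0,0,0,0,0.2],[0.024,-0.033,0,0,0,0,0.2],[0.024,-0.033,0,0,0,0,0.2],[0.024,-0.033,0,0,0,0,0.2]]';  python3 to.py .5735 .0138 .145
```

```text
time_s: 42.2
eef_pos: [0.5221, -0.0918, 0.1554]
tool_rot: [3.124, 0.166, 0.014]
wrist_force: [0.7, 1.2, -1.9]
gripper_width: 0.0396
t 42.2 pos [ 0.5221 -0.0918  0.1554] w 0.0396 F [ 0.7  1.2 -1.9]
delta tool mm [ 62.2 -99.7   9.6] in goal frame [ 64.1 -98.4  10.4] len 118 turn [ 0.76 -0.47 -1.  ]
```

```bash
python3 -m crank '[[0.015,-0.026,0,0.7,-0.4,-1,0.2],[0.018,-0.03,0,0,0,0,0.2],[0.015,-0.025,0,0,0,0,0.2],[0,0,0,0,0,0,0.2]]';  python3 to.py .5735 .0138 .12
```

```text
time_s: 42.6
eef_pos: [0.5626, 0.0057, 0.1558]
tool_rot: [-3.131, -0.21, -0.006]
wrist_force: [0.5, 0.7, -2.1]
gripper_width: 0.0396
t 42.6 pos [0.5626 0.0057 0.1558] w 0.0396 F [ 0.5  0.7 -2.1]
delta tool mm [11.7 -6.5 35.9] in goal frame [11.8 -6.7 35.8] len 38 turn [-0.17 -0.22  0.56]
```

```bash
python3 -m crank '[[0.0115,-0.0065,0.014,-0.2,-0.2,0.5,0.2],[0,0,0.014,0,0,0,0.2],[0,0,0.01,0,0,0,0.2]]';  python3 to.py .5735 .0138 .08
```

```text
time_s: 42.9
eef_pos: [0.5739, 0.0133, 0.1176]
tool_rot: [3.133, 0.197, 0.003]
wrist_force: [-0.3, -0.7, -2.1]
gripper_width: 0.0394
t 42.9 pos [0.5739 0.0133 0.1176] w 0.0394 F [-0.3 -0.7 -2.1]
delta tool mm [-0.4 -0.7 37.6] in goal frame [-0.3 -0.6 37.6] len 38 turn [ 0.15 -0.1   0.11]
```

```bash
python3 -m crank '[[0,-0.001,0.019,0.1,-0.1,0.1,0.2],[0,0,0.019,0,0,0,0.2]]';  python3 to.py .5735 .0138 .062
python3 - <<'E'
from h import *
p=snapshot('scene'); s=get_state()['eef_pos']; print(s,bot(p,(.5735,.0138),s[2]-.052))
E
python3 to.py .5735 .0138 .062
```

```text
time_s: 43.1
eef_pos: [0.5734, 0.0115, 0.0784]
tool_rot: [3.133, 0.191, 0.001]
wrist_force: [0.7, -0.6, -1.3]
gripper_width: 0.0397
t 43.1 pos [0.5734 0.0115 0.0784] w 0.0397 F [ 0.7 -0.6 -1.3]
delta tool mm [ 0.3 -2.3 16.4] in goal frame [ 0.4 -2.2 16.4] len 17 turn [ 0.15 -0.03 -0.14]
[0.57104391 0.01099038 0.07507914] [([0.5721, 0.0113], 452, 0.0006), ([0.5717, 0.0108], 88, 0.0007)]
t 43.15 pos [0.571  0.011  0.0751] w 0.0391 F [-1.7 -0.5 -4.5]
delta tool mm [ 2.8 -2.5 13.1] in goal frame [ 2.8 -2.5 13.1] len 14 turn [ 0.1   0.28 -0.16]
```

```bash
python3 -m crank '[[0.0028,-0.0028,0.004,0.1,0.3,-0.2,0.2],[0,0,0.005,0,0,0,0.2]]';  python3 to.py .574 .0138 .061
```

```text
time_s: 43.35
eef_pos: [0.5726, 0.0123, 0.0652]
tool_rot: [3.135, 0.193, -0.001]
wrist_force: [-0.5, 0.6, -1.5]
gripper_width: 0.0392
t 43.35 pos [0.5726 0.0123 0.0652] w 0.0392 F [-0.5  0.6 -1.5]
delta tool mm [ 1.5 -1.3  4.2] in goal frame [ 1.5 -1.3  4.2] len 5 turn [ 0.03  0.05 -0.07]
```

```bash
python3 -m crank '[[0.0015,-0.0013,0.002,0,0,0,0.2]]';  python3 to.py .574 .0138 .061;python3 -m crank '[[0,0,0.0012,0,0,0,0.2]]';  python3 to.py .574 .0138 .061
```

```text
time_s: 43.45
eef_pos: [0.5738, 0.013, 0.0631]
tool_rot: [3.135, 0.191, -0.002]
wrist_force: [0.3, 0.1, -1.3]
gripper_width: 0.0398
t 43.45 pos [0.5738 0.013  0.0631] w 0.0398 F [ 0.3  0.1 -1.3]
delta tool mm [ 0.3 -0.8  2.1] in goal frame [ 0.3 -0.8  2.1] len 2 turn [ 0.05  0.07 -0.13]
time_s: 43.55
eef_pos: [0.5742, 0.0131, 0.0622]
tool_rot: [3.135, 0.191, -0.0]
wrist_force: [-0.4, 0.6, -1.8]
gripper_width: 0.0393
t 43.55 pos [0.5742 0.0131 0.0622] w 0.0393 F [-0.4  0.6 -1.8]
delta tool mm [-0.2 -0.7  1.2] in goal frame [-0.2 -0.7  1.2] len 1 turn [ 0.06  0.02 -0.12]
```

```bash
python3 -m crank '[[0,-0.0007,0.0015,0,0,0,0.2]]';  python3 to.py .574 .0138 .061;python3 -m crank '[[0,0,0.001,0,0,0,0.2]]';  python3 to.py .574 .0138 .061
```

```text
time_s: 43.65
eef_pos: [0.5746, 0.0136, 0.0612]
tool_rot: [3.134, 0.191, 0.001]
wrist_force: [0.1, 0.7, -2.1]
gripper_width: 0.0394
t 43.65 pos [0.5746 0.0136 0.0612] w 0.0394 F [ 0.1  0.7 -2.1]
delta tool mm [-0.6 -0.3  0.2] in goal frame [-0.6 -0.3  0.2] len 1 turn [ 0.08 -0.04 -0.14]
time_s: 43.75
eef_pos: [0.5749, 0.0138, 0.0611]
tool_rot: [3.134, 0.191, 0.002]
wrist_force: [-2.6, 0.7, 6.2]
gripper_width: 0.0394
t 43.75 pos [0.5749 0.0138 0.0611] w 0.0394 F [-2.6  0.7  6.2]
delta tool mm [-0.9 -0.1  0.1] in goal frame [-0.9 -0.1  0.1] len 1 turn [ 0.1  -0.07 -0.13]
```

```bash
python3 -m crank '[[0,0,0,0,0,0,0.45],[0,0,0,0,0,0,0.6],[0,0,0,0,0,0,0.72],[0,0,0,0,0,0,0.72],[0,0,0,0,0,0,0.72]]'; python3 -m crank '[[0,0,-0.02,0,0,0,0.72],[0,0,-0.04,0,0,0,0.72],[0,0,-0.04,0,0,0,0.72],[0,0,-0.04,0,0,0,0.72],[0,0,-0.03,0,0,0,0.72],[-0.03,0.03,0,0,0,0,0.72],[-0.03,0.03,0,0,0,0,0.72],[0,0,0,0,0,0,0.72]]'
python3 - <<'E'
from h import *
for n in ('scene','top','wrist'):
    p=snapshot(n); save(p,'f_'+n); print(n,bot(p,(.638,-.037)),bot(p,(.6233,.0784)),bot(p,(.5735,.0138)))
    for nm,h0,pos in (('red',0,(.638,-.037)),('green',65,(.573,.013)),('yellow',24,(.623,.078))):
        hsv=cv2.cvtColor(p['pixels'],cv2.COLOR_RGB2HSV); X,uv=cloud(p,p['range_z']>0); c=hsv[uv[:,1],uv[:,0]].astype(int); Q=plane(p,uv,.009)
        dh=np.minimum(abs(c[:,0]-h0),180-abs(c[:,0]-h0))
        m=(dh<14)&(c[:,1]>90)&(np.hypot(*(Q[:,:2]-pos).T)<.035)&(X[:,2]<.014)
        if m.sum()<30: continue
        q=Q[m][:,:2]; d=q-np.array(pos)
        # outer boundary: farthest per angle
        a=np.digitize(np.arctan2(d[:,1],d[:,0]),np.linspace(-np.pi,np.pi,37)); b=np.array([q[a==k][np.argmax(np.hypot(*d[a==k].T))] for k in np.unique(a)])
        b=b[np.hypot(*(b-pos).T)>.024]
        s=circ(b,.0277,np.array(pos)); print('  disc',nm,len(b),np.round(s.x,4),round(float(np.median(abs(s.fun))),4))
E
python3 chk.py
```

```text
time_s: 44.25
eef_pos: [0.5765, 0.0142, 0.0625]
tool_rot: [3.134, 0.191, 0.008]
wrist_force: [-0.1, 1.1, -1.1]
gripper_width: 0.0599
time_s: 45.05
eef_pos: [0.5225, -0.0526, 0.2391]
tool_rot: [3.134, 0.2, 0.008]
wrist_force: [-1.2, -0.0, 0.5]
gripper_width: 0.0629
scene [([0.6386, -0.0369], 384, 0.0004), ([0.6384, -0.0373], 76, 0.0005)] [([0.6237, 0.0791], 397, 0.0005), ([0.6233, 0.0789], 74, 0.0004)] [([0.5738, 0.0135], 375, 0.0005), ([0.5736, 0.0132], 70, 0.0005)]
  disc red 26 [ 0.6383 -0.0365] 0.0004
  disc green 24 [0.5717 0.0127] 0.0009
  disc yellow 26 [0.6237 0.0783] 0.0002
top [([0.638, -0.037], 0, nan), ([0.638, -0.037], 0, nan)] [([0.6245, 0.0784], 73, 0.0003), ([0.6248, 0.0783], 22, 0.0003)] [([0.5735, 0.0138], 0, nan), ([0.5735, 0.0138], 0, nan)]
  disc yellow 13 [0.6225 0.0773] 0.0003
wrist [([0.6399, -0.0356], 212, 0.0003), ([0.6399, -0.0355], 56, 0.0002)] [([0.6247, 0.0804], 741, 0.0003), ([0.6248, 0.0807], 224, 0.0002)] [([0.5749, 0.0149], 222, 0.0002), ([0.5749, 0.0154], 73, 0.0002)]
  disc red 24 [ 0.6374 -0.0352] 0.0002
  disc green 25 [0.573  0.0149] 0.0001
  disc yellow 26 [0.6228 0.0791] 0.0003
scene tin (array([0.54990653, 0.23718314]), np.int64(232), np.float64(0.0004787326269736908)) (array([0.5519, 0.2374, 0.0421]), np.int64(661), array([550.3, 237.1]), 29.7)
phone 0.55 [0.4931 0.3266 0.0093] ((481.9017333984375, 325.9708251953125), (157.50621032714844, 69.99583435058594), 5.191629409790039)
k31_scene
top tin (array([0.54997564, 0.23588229]), np.int64(79), np.float64(0.00036581176767936166)) (array([0.5494, 0.235 , 0.0435]), np.int64(565), array([549.8, 236. ]), 29.0)
phone 0.9 [0.4825 0.3243 0.0107] ((484.4517822265625, 326.1116638183594), (149.9418182373047, 71.0111083984375), 4.481147289276123)
k32_top
  return _methods._mean(a, axis=axis, dtype=dtype,
  ret = ret.dtype.type(ret / rcount)
```

View pics/k31_scene.png

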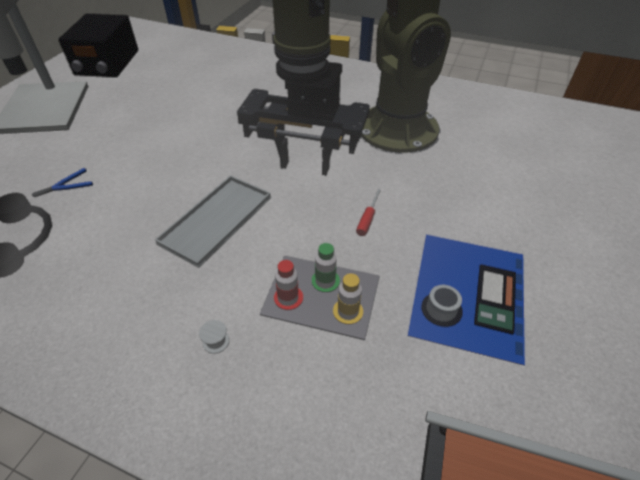

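View pics/f_wrist.png

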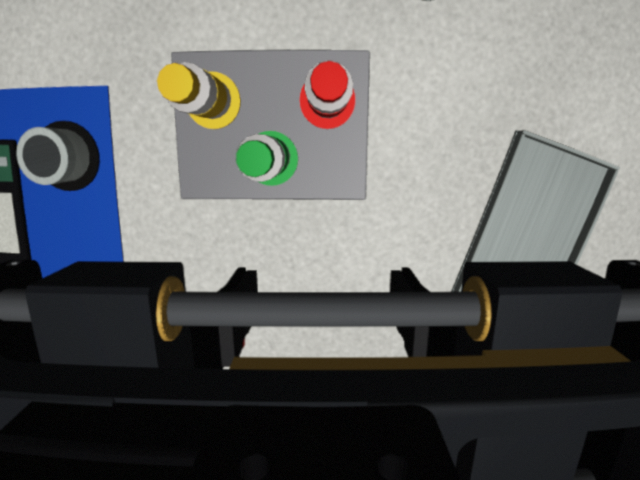

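All three bottles stand on their own discs, at (287,285), (326,268) and (349,298) in the scene picture. The tin is on the coaster at (443,303), the phone is in place and the arm is clear.

```bash
python3 -c "
from bench import *
print(get_state()['time_s'],get_state()['qvel'].round(3)); print(hand_in())"
```

```text
45.4 [ 0.001  0.002  0.004  0.002 -0.     0.002  0.003]
the job is handed in; nothing more can be done
None
```

The job is done and handed in at 45.4 s of the 144 s allowed. I moved green, red and yellow upright into the steel tray, then set the tin on the coaster. After that I put red, yellow and green back on their own discs, where each had also started.

**Last checks, in the scene camera:**
- **Tin:** its axis is at (0.550, 0.237), and the coaster centre measured (0.550, 0.238).
- **Bottles:** red and yellow are within about 1 mm of their disc centres and green within about 2 mm. All three stand upright.
- **Phone:** it shows no shift beyond measuring noise. One last scene mask came out about 8 mm too long, but the top view was steady.

**Disagreements and gaps:**
- The cameras differ from each other by 1 to 2 mm. The wrist camera puts the bottles about 2 mm off centre in x.
- In the final top view the arm hid red and green, so only yellow could be measured there.
- The wrist-force readings I took peaked at about 29 N, when setting green and red down in the tray. I only read the force at the end of each move.

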